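Make up the load can and hang it on the spring balance

ROBOT

A 6-joint arm with a two-finger parallel gripper is mounted at the origin on a cart in front of the work surface, level with it; the furniture and walls round the work are solid. World frame = base frame: x ahead of the robot, y to its left, z up, the work surface at z = 0. Lengths are in mm, angles in degrees, forces in N, time in s.
With the tool pointing down it reaches from about 300 to 850 mm from the base axis. Payload 4.2 kg.
Tool frame: the origin (TCP) lies between the finger pads; the fingertips stand 22 mm ahead of it and the grasp point (between the pads) lies 3 mm ahead of it; z points along the fingers, y is the direction in which the jaws open and shut (so a half turn about z gives the same grasp; the last joint's range is limited). The gripper opens to 91 mm and grips with 3 to 60 N. Pads are 32 mm wide; open, the fingers measure 118 mm over their backs; the gripper's body (76 mm by 178 mm) begins 60 mm behind the grasp point.
Start: joints at [44.863, 18.312, 89.639, -0, 72.044, -1.146], TCP at [399.379, 413.692, 197.476] pointing down, gripper open.
Joint ranges: [-177.97, 177.97], [-48.28, 115.42], [12.27, 149.76], [-77.06, 257.06], [2.81, 150.46], [-146.56, 146.56]. Speed limits (degrees/s): [147.25, 147.25, 180, 180, 180, 180].

INTERFACE

Orientations are given as [roll, pitch, yaw] about the fixed x, y, z axes, in that order (R = Rz(yaw) Ry(pitch) Rx(roll)).
In Python, from workcell import telemetry, cams, env gives the robot as it stands.
- The arm moves only by the shell command python3 -m inch 'ROWS' [FORCE]. ROWS is JSON, a list of rows, each an object of numbers: "x", "y", "z": the shift along the tool's x, y, z in cm; "yaw": the turn about the tool's z in units of 5 degrees (1.0 is 5 degrees); "gripper": the gripper's target within -1 to 1 (fully open at 1, half-way at 0, shut at -1). A call has 1 to 12 rows; each row shifts and turns the commanded pose from where the row before left it, along the tool's axes as they then stand; what a row does not reach is not made up. A row lasts 1/12 s, in which the tool goes at most 41.7 mm and 7.16 degrees, less where a joint would pass 70% of its speed; a pose out of reach is approached as far as the arm can. A call is refused whole if a number of a shift passes 4.17 or a number of a turn 1, either way. A call with a gripper value outside its range is refused whole. The fingers move at their own pace and stop on an object; FORCE is the grip in N (left out, the last holds). Time passes only in rows, so rows that do not move let the fingers close. It gives the time, the measured TCP pose, the force and the opening at its end, in the units of the state.
- telemetry.state(): the state, without advancing time (a new reading comes with each control period).
- cams.grab_frame(name): name is "scene" or "side" or "wrist"; returns a dict with "pixels" (480x640x3 uint8, red, green, blue), "mtx" (3x3 intrinsics, pixels), "rvec" (rotation vector, rad) and "tvec" (3), from world to camera coordinates, as OpenCV has them. Camera axes: x right, y down, z forward; pixel columns grow to the right and rows downward; lengths in mm; the calibration is good to about 2 mm. A picture is of the moment at which its call begins. There is no depth.
- env.job_done(): hands the job in, once; it reports no verdict.
The state is a dict: "time_s": time; "qpos": joint angles; "qvel": joint speeds; "effort": joint torques, N m; "ee_pos": TCP position; "ee_rot": TCP orientation; "force": force on the tool from outside, world axes, zero at the start; "torque": the same for the moment, N m; "gripper_width": finger opening in mm.
Only numpy, scipy, OpenCV 4.12 (cv2) and the standard library are available. Lean on these libraries where they do the work, as an engineer would, in place of code of your own. Each camera call takes 0.05 s, during which the arm holds its last target. There are 200 camera calls.

TASK

Make up the test load: flip both clips off the lid of the load can, lift the lid off and set it down on the bench, and stand all the disc weights in the can. Then put the lid back, snap both clips shut over it, and hang the can by its handle bar on the hook of the spring balance, giving it a gentle tug downwards to be sure it is held before you let go. Leave the bottle and the tin where they are.

Things in the scene. Friction and masses are not known exactly. Their poses are not given: they have to be found in the camera images.
- load_can: Round sheet-metal load can, loose, open at the top under its lid: 142 mm outside diameter, 136 mm inside, 74 mm tall, floor 3 mm thick, wall 3 mm, rubber foot, 0.40 kg empty without lid. Origin: centre of its underside; z up. The two clips sit on its sides at +y and -y of this frame.
- clip_left (a joint): Sprung over-centre clip on the can's +y side, rad: 0 shut (upright, hooked over the lid's edge), 0.5 open (leaning outward). Hinge axis parallel to the can's x, 73 mm from the can's axis, 40 mm above its underside. A spring snaps it from 0.25 to the nearer end; 1 N at the tab flips it. Shut fingers can push the tab outward from over the lid, or in and up along its arc from outside.
- clip_right (a joint): The same clip on the can's -y side.
- clip_left_tab (a point): Middle of the left clip's upright finger tab (24 mm wide, 3 mm thick, upper edge 8 mm beyond this point). Shut: 84 mm from the can's axis, 95 mm above its underside; the clip's hook over the lid beside it tops out at 82 mm. Open: 109 mm from the axis, 83 mm above the underside.
- clip_right_tab (a point): The same point on the right clip.
- can_lid: Round loose lid, 0.13 kg: flange 156 mm across, 4 mm thick; below it a plug 132 mm across, 6 mm deep, tapered (2 mm clearance). Origin: centre of the flange's underside (74 mm above the can's underside when seated); z up. Handle on top: two upright flat straps 20 mm wide (x), outer faces 52 mm apart in y, up to z = 55 mm, joined by the bar. Grip across the straps. Clips hold the lid in any turn.
- lid_bar (a point): Middle of the handle's round bar (centre line), 54 mm above the lid's origin; clear opening below it 44 mm wide and 46 mm high.
- disc_1: Disc weight, loose, 0.12 kg, brass: disc 56 mm across, 21 mm high, on it an upright grip knob 20 mm thick (24 mm at its head), total height 62 mm. Origin: centre of its underside; z up. Two or three discs, all alike, stand right of the can; an absent one gives None. All fit side by side on the can's floor.
- disc_2: Disc weight like disc_1; may be absent. Behind the discs stands the tape tester with a large upright reel, 0.1 to 0.3 m above the bench; its front runs along the horizontal direction (0.49, 0.87), so a gripper stands clearest of it closing along that line.
- disc_3: Disc weight like disc_1; may be absent.
- stand: Pillar spring balance, fixed to the bench. Origin: on the bench straight below the hook; its x points from the hook to the pillar, whose axis is 125 mm behind the hook (40 mm thick, 254 mm high). Base plate 12 mm thick, 0 to 168 mm in x, 130 mm wide. The hook arm runs along -x from the pillar at 187 mm height, its tip turned up.
- balance (a joint): Travel of the balance's hook: 0 = unloaded, positive downwards, 1 mm for each newton pulled down on the hook. The closed, loaded can pulls it down about 7 to 9 mm (by the number of discs); a gentle tug of about 5 N adds 5 mm. Past 20 mm the balance is strained.
- hook_seat (a point): Where the centre of the 8 mm bar rests in the hook, 179 mm above the bench when unloaded. The hook is 9 mm wire along the stand's x; behind the seat it rises 17 mm within 30 mm, then runs level to the pillar; its upturned tip is 22 mm ahead (-x) of the seat and tops out 15 mm above it: the bar's underside must pass higher than that.
- solvent_bottle: White bottle, 71 mm across, 148 mm tall, loose bystander behind the can, beside a tape roll (fixed); origin centre of its underside.
- felt_tin: Round tin, 66 mm across, 30 mm high, loose bystander in front of the can; origin centre of its underside. The bench is clear (at least 9 cm in from its edge) round the point x = 0.50, y = 0.25 m, left of the can.

How it is judged (in metres and radians):
On the way, in this order (a step that is already met when the one before it is completed fails the run):
1. both clips are flipped open with the lid still in place (value of joint each of clip_left, clip_right above 0.38 rad and z of can_lid in the frame of load_can above 0.071 m and distance between can_lid and load_can below 0.0785 m), for 0.2 s.
2. the lid is off the can and lies on the bench (horizontal distance between can_lid and load_can above 0.13 m and height (world z) of can_lid below 0.02 m and linear speed of can_lid below 0.05 m/s), for 0.2 s.
3. all disc weights that are there stand on the can's floor (distance between each of disc_1, disc_2, disc_3 and load_can below 0.052 m and z of each of disc_1, disc_2, disc_3 in the frame of load_can below 0.012 m and angle between the z axis of each of disc_1, disc_2, disc_3 and the z axis of load_can, either way round below 0.25 rad), for 0.2 s.
4. the lid is seated on the can with both clips shut and all discs inside (all of step 3 and z of can_lid in the frame of load_can above 0.071 m and distance between can_lid and load_can below 0.0785 m and value of joint each of clip_left, clip_right below 0.1 rad), for 0.2 s.
5. the can hangs from the hook and, still held by the gripper, is tugged down until the balance shows 11 mm (11 N) or more (distance between lid_bar and hook_seat below 0.012 m and height (world z) of load_can above 0.02 m and value of joint balance above 0.011 m and contact force between the fingers and can_lid above 1 N), for 0.2 s.
At the end, for the whole second after the job is handed in: The can hangs in the hook by its bar (within 12 mm of the seat), off the bench, at rest (under 0.08 m/s), balance down over 5 mm; lid seated (within 3 mm), both clips shut (under 0.1 rad), every disc present upright on the can floor inside (all of step 4 and distance between lid_bar and hook_seat below 0.012 m and height (world z) of load_can above 0.02 m and value of joint balance above 0.005 m and linear speed of load_can below 0.08 m/s); the robot touches nothing.
It fails at once if the balance is strained by a hard tug or a drop (pulled down past 21 mm) (value of joint balance above 0.021 m).
It fails at once if a bystander (bottle or tin) is moved more than 30 mm (distance of any of solvent_bottle, felt_tin from where it was at the start of the episode above 0.03 m).
Of disc_1, disc_2, disc_3 only 2 to 3 are there at a start; the rules pass over those that are not, and their reading is None.
At some moment in a run one of disc_1, disc_2, disc_3 may be knocked a few centimetres aside while the robot is not near it.
It also fails if it takes over 210 s, if anything falls off the work surface, if the arm or the gripper's body presses on something with over 40 N, if the wrist force passes 120 N, or if a joint passes its speed limit or range.

## Working session

There is one attempt and no reset: what is moved stays moved. The work goes in short steps, Python scripts to look and compute and a shell command to move; the robot and the scene stay as the last step left them, time stands still between calls to the robot, and variables do not carry over. Pictures are saved under pics/ and viewed, about 12 in all and at most 16, crops included, and the job is handed in when it is done.

```bash
ls; mkdir -p pics; cat > h.py <<'E'
import numpy as np, cv2
from workcell import telemetry, cams, env
def grab(name, fn=None):
    f=cams.grab_frame(name)
    np.savez(f'/tmp/{name}.npz',**{k:np.array(f[k]) for k in('pixels','mtx','rvec','tvec')})
    if fn: cv2.imwrite('pics/'+fn, f['pixels'][:,:,::-1])
    return f
def load(name): return np.load(f'/tmp/{name}.npz')
def proj(f,P): return cv2.projectPoints(np.array(P,float).reshape(-1,3),np.array(f['rvec'],float),np.array(f['tvec'],float),np.array(f['mtx'],float),None)[0].reshape(-1,2)
def ray(f,uv):
    R=cv2.Rodrigues(np.array(f['rvec'],float))[0]; t=np.array(f['tvec'],float).ravel()
    d=R.T@np.linalg.inv(np.array(f['mtx'],float))@np.array([uv[0],uv[1],1.])
    return -R.T@t, d/np.linalg.norm(d)
def atz(f,uv,z):
    c,d=ray(f,uv); return c+d*(z-c[2])/d[2]
E
python3 - <<'E'
from h import *
for n in('scene','side'): 
    f=grab(n,n+'0.png'); print(n,ray(f,(320,240)))
f=grab('wrist','wrist0.png'); print(telemetry.state())
E
```

```text
pics
scene (array([  22.11757642, -931.6714573 ,  722.46100417]), array([ 0.42405929,  0.76499971, -0.48471556]))
side (array([ 292.76379148, -890.73946653,  658.68411312]), array([ 0.25950799,  0.81459579, -0.51873819]))
{'time_s': 0.15, 'qpos': array([ 4.48619201e+01,  1.83424536e+01,  8.96901460e+01, -8.70225966e-04,
        7.20441004e+01, -1.14538626e+00]), 'qvel': array([ 0.05701296, -0.10895506, -0.20183931, -0.01245433, -0.09790552,
       -0.06687282]), 'effort': array([ 3.42513376e-04, -4.12776875e+01, -2.32154292e+01,  7.26060010e-02,
        4.34021198e-02, -9.13206304e-05]), 'ee_pos': array([399.08931798, 413.38759337, 196.82257119]), 'ee_rot': array([-1.79923299e+02, -7.05871434e-04,  1.36007575e+02]), 'force': array([ 0.15266376, -0.08331343, -0.40558317]), 'torque': array([ 0.00758532,  0.00516871, -0.00495401]), 'gripper_width': 91.47201605931927}
```

View pics/scene0.png

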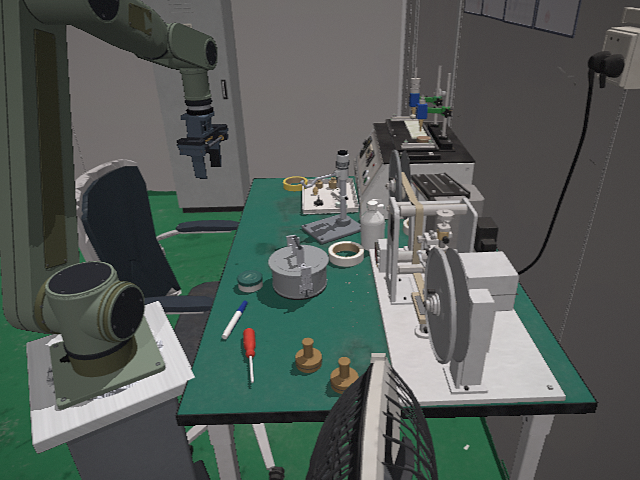

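View pics/side0.png

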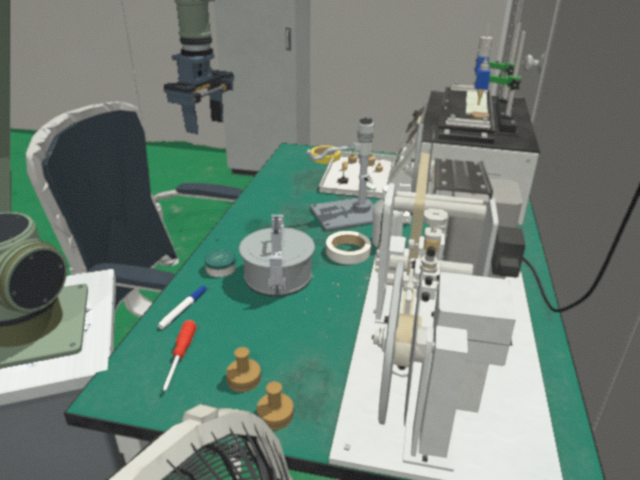

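The scene view shows the can at about (299,270), discs at (308,360) and (344,380), and the balance at about (340,215). The side view has the can at (278,260) and discs at (243,372) and (275,410). I'll enlarge both for measuring.

```bash
python3 - <<'E'
from h import *
def crop(n,u,v,w,h,s): 
    p=load(n)['pixels'][v:v+h,u:u+w,::-1]; return cv2.resize(p,None,fx=s,fy=s,interpolation=cv2.INTER_CUBIC)
a=crop('scene',230,140,160,170,2.5*1.0); b=crop('side',195,110,190,190,2.1)
H=400
a=crop('scene',230,140,160,160,2.5); b=crop('side',230,110,160,200,2.5)[:500]
out=np.zeros((600,800,3),np.uint8); out[:400,:400]=a; out[:500,400:800]=b
out[400:600,0:200]=crop('scene',285,320,80,80,2.5); out[400:600,200:400]=crop('side',220,345,80,80,2.5)
cv2.imwrite('pics/c1.png',out)
E
```

```text
(no output)
```

View pics/c1.png

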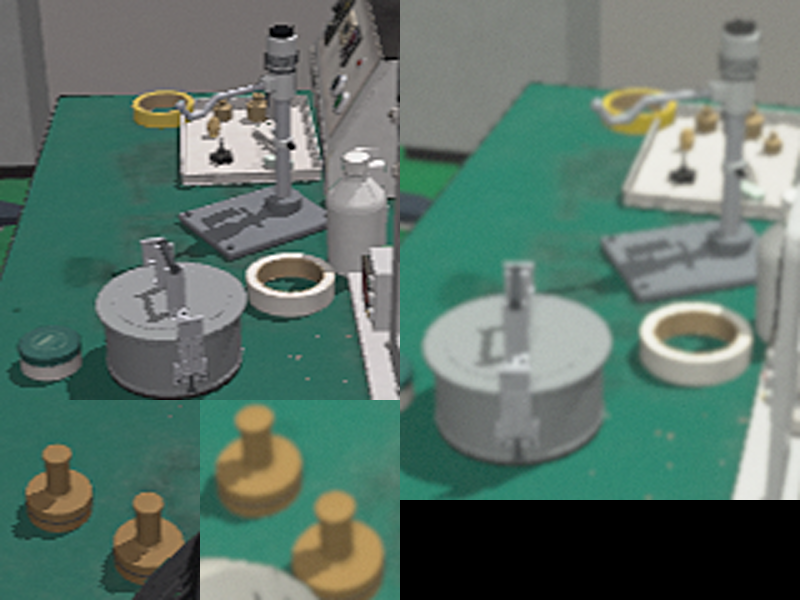

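View pics/wrist0.png

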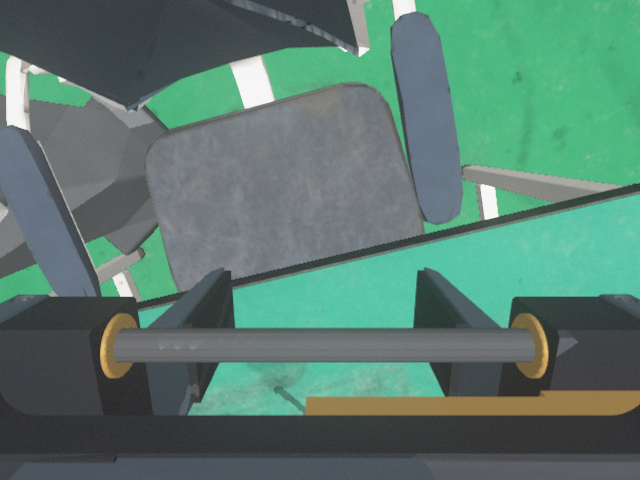

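```bash
cat > m.py <<'E'
from h import *
from scipy.optimize import least_squares
S=load('scene');D=load('side')
def s(x,y): return (230+x/2.5,140+y/2.5)
def d(x,y): return (230+(x-400)/2.5,110+y/2.5)
def tri(a,b):
    c1,d1=ray(S,a);c2,d2=ray(D,b)
    t=np.linalg.lstsq(np.c_[d1,-d2],c2-c1,rcond=None)[0]
    p,q=c1+d1*t[0],c2+d2*t[1]; return ((p+q)/2).round(1),np.linalg.norm(p-q).round(1)
E
python3 - <<'E'
from m import *
a=np.linspace(0,2*np.pi,181)
def ext(f,c,z,r):
    p=proj(f,np.c_[c[0]+r*np.cos(a),c[1]+r*np.sin(a),a*0+z]); return np.array([p[:,0].min(),p[:,0].max(),p[:,1].min(),p[:,1].max()])
ms=np.array([*[s(96,0)[0],s(247,0)[0],s(0,263)[1],s(0,338)[1]]]); md=np.array([d(423,0)[0],d(612,0)[0],d(0,294)[1],d(0,392)[1]])
for lab,fs in(('both',(S,D)),('S',(S,)),('D',(D,))):
    r=least_squares(lambda c:np.concatenate([ext(f,c,76,78)-(ms if f is S else md) for f in fs]),[500,0]); print(lab,r.x,r.fun.round(1))
for nm,a_,b_ in(('d1',(307.8,340.8),(243.2,350)),('d2',(344.6,359.6),(274,385)),('hooktip',s(182,107),d(598,105)),('piltop',s(283,32),d(740,30)),('pilbase',s(284,200),d(730,238)),
  ('plateL',s(180,213),d(603,238)),('plateF',s(222,257),d(634,298)),('cliptop',s(187,312),d(517,337)),('strapfar',s(153,240),d(519,264)),('cliphinge',s(190,365),d(517,425))):
    print(nm,*tri(a_,b_), atz(S,a_,62 if nm[0]=='d' else 12).round(0), atz(D,b_,62 if nm[0]=='d' else 12).round(0))
print('clip z95',atz(S,s(187,312),103),atz(D,d(517,337),103))
E
```

```text
both [490.76449051  28.33107251] [ 0.7  0.5 -0.7  0.8 -0.2 -0.7 -0.5 -0.1]
S [489.70831561  29.75505918] [ 0.1 -0.1 -0.8  0.6]
D [491.41435713  26.82286303] [ 0.2 -0.2 -0.2  0.2]
d1 [ 371.5 -232.5   49.6] 0.8 [ 365. -246.   62.] [ 370. -245.   62.]
d2 [ 401.1 -329.9   58.7] 0.1 [ 399. -333.   62.] [ 400. -333.   62.]
hooktip [627.8 253.6 182.4] 1.2 [818. 626.  12.] [748. 665.  12.]
piltop [772.7 256.5 244.8] 2.0 [1141.  839.   12.] [1041.  897.   12.]
pilbase [778.6 267.1  10.2] 0.5 [777. 265.  12.] [777. 263.  12.]
plateL [655.3 329.2  -1.7] 2.2 [644. 307.  12.] [647. 302.  12.]
plateF [656.  220.1 -17. ] 1.7 [632. 176.  12.] [640. 171.  12.]
cliptop [479.  -24.  101.1] 17.4 [537.  89.  12.] [514. 133.  12.]
strapfar [515.  119.4  96.3] 0.2 [581. 261.  12.] [548. 271.  12.]
cliphinge [474.8 -33.5  34.1] 0.5 [489.  -4.  12.] [481.  -4.  12.]
clip z95 [470.61798696 -41.60241666 103.        ] [482.47351066 -11.07789471 103.        ]
```

```bash
cat >> h.py <<'E'
def go(x,y,z,yaw=None):
    s=telemetry.state(); p=s['ee_pos']; a=s['ee_rot'][2]
    w=np.array([x,y,z])-p
    d=0 if yaw is None else (yaw-a+180)%360-180
    def tool(ang):
        c,q=np.cos(np.radians(ang)),np.sin(np.radians(ang)); return np.array([c*w[0]+q*w[1], q*w[0]-c*w[1], -w[2]])/10
    print('now',p.round(1),s['ee_rot'].round(1),'q6',s['qpos'][5].round(0),'| trans-first cm',tool(a).round(2),'| yaw units',round(-d/5,2),'| after-yaw cm',tool(a+d).round(2))
E
python3 - <<'E'
from m import *
print('bottle',atz(S,s(355,262),0),atz(D,(0,0),0)[:0])
print('roll',atz(S,s(290,300),10),'tin',atz(S,s(50,345),30))
print('straps z129 far',atz(S,s(153,240),129),'near',atz(S,s(175,268),129),'bar mid D',atz(D,d(519,264),129))
f=load('wrist'); f=np.load('/tmp/wrist.npz'); print('wristcam',ray(f,(320,240)), telemetry.state()['ee_pos'])
go(500,30,330,75)
E
```

```text
bottle [771.35919997  95.50899424   0.        ] []
roll [648.64589568  50.54450963  10.        ] tin [371.74875751  84.47115067  30.        ]
straps z129 far [489.37319628  64.75348609 129.        ] near [4.81137992e+02 3.75631186e-01 1.29000000e+02] bar mid D [502.04677082  60.50757242 129.        ]
wristcam (array([344.64213879, 466.59336166, 384.22440428]), array([ 0.17391639, -0.18290568, -0.96762524])) [399.08931798 413.38759337 196.82257119]
now [399.1 413.4 196.8] [-179.9   -0.   136. ] q6 -1.0 | trans-first cm [-33.89 -20.57 -13.32] | yaw units 12.2 | after-yaw cm [-34.42  19.67 -13.32]
```

```bash
R='x'; python3 -m inch '[{"x":-3.08,"y":-1.87,"z":-1.21,"gripper":-1},{"x":-3.08,"y":-1.87,"z":-1.21},{"x":-3.08,"y":-1.87,"z":-1.21},{"x":-3.08,"y":-1.87,"z":-1.21},{"x":-3.08,"y":-1.87,"z":-1.21},{"x":-3.08,"y":-1.87,"z":-1.21},{"x":-3.08,"y":-1.87,"z":-1.21},{"x":-3.08,"y":-1.87,"z":-1.21},{"x":-3.08,"y":-1.87,"z":-1.21},{"x":-3.08,"y":-1.87,"z":-1.21},{"x":-3.08,"y":-1.87,"z":-1.21}]' 20
python3 -m inch '[{"yaw":1},{"yaw":1},{"yaw":1},{"yaw":1},{"yaw":1},{"yaw":1},{"yaw":1},{"yaw":1},{"yaw":1},{"yaw":1},{"yaw":1},{"yaw":1}]'
python3 - <<'E'
from h import *
go(500,30,330,75); grab('wrist','wrist1.png')
E
```

```text
now [399.1 413.4 196.8] [-179.9   -0.   136. ] q6 -1.0 | trans-first cm [-33.89 -20.57 -13.32] | yaw units 12.2 | after-yaw cm [-34.42  19.67 -13.32]invalid input
invalid input
```

View pics/wrist1.png

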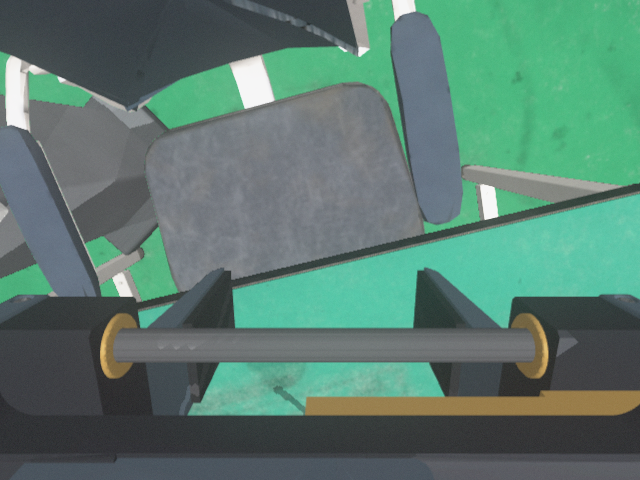

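Nothing moved: the rows were refused, probably because each needs every key. I'll write all the keys.

```bash
python3 -m inch '[{"x":-3.08,"y":-1.87,"z":-1.21,"yaw":0,"gripper":-1},{"x":-3.08,"y":-1.87,"z":-1.21,"yaw":0,"gripper":-1},{"x":-3.08,"y":-1.87,"z":-1.21,"yaw":0,"gripper":-1},{"x":-3.08,"y":-1.87,"z":-1.21,"yaw":0,"gripper":-1},{"x":-3.08,"y":-1.87,"z":-1.21,"yaw":0,"gripper":-1},{"x":-3.08,"y":-1.87,"z":-1.21,"yaw":0,"gripper":-1},{"x":-3.08,"y":-1.87,"z":-1.21,"yaw":0,"gripper":-1},{"x":-3.08,"y":-1.87,"z":-1.21,"yaw":0,"gripper":-1},{"x":-3.08,"y":-1.87,"z":-1.21,"yaw":0,"gripper":-1},{"x":-3.08,"y":-1.87,"z":-1.21,"yaw":0,"gripper":-1},{"x":-3.08,"y":-1.87,"z":-1.21,"yaw":0,"gripper":-1}]' 20 && \
python3 -m inch '[{"x":0,"y":0,"z":0,"yaw":1,"gripper":-1},{"x":0,"y":0,"z":0,"yaw":1,"gripper":-1},{"x":0,"y":0,"z":0,"yaw":1,"gripper":-1},{"x":0,"y":0,"z":0,"yaw":1,"gripper":-1},{"x":0,"y":0,"z":0,"yaw":1,"gripper":-1},{"x":0,"y":0,"z":0,"yaw":1,"gripper":-1},{"x":0,"y":0,"z":0,"yaw":1,"gripper":-1},{"x":0,"y":0,"z":0,"yaw":1,"gripper":-1},{"x":0,"y":0,"z":0,"yaw":1,"gripper":-1},{"x":0,"y":0,"z":0,"yaw":1,"gripper":-1},{"x":0,"y":0,"z":0,"yaw":1,"gripper":-1},{"x":0,"y":0,"z":0,"yaw":1,"gripper":-1}]' && \
python3 - <<'E'
from h import *
go(500,30,330,75); grab('wrist','wrist2.png')
E
```

```text
time_s: 1.12
ee_pos: [500.2, 28.6, 331.2]
ee_rot: [180.0, 0.0, 136.0]
force: [1.7, 0.6, -0.5]
gripper_width: 20.7
time_s: 2.12
ee_pos: [500.1, 30.4, 330.3]
ee_rot: [-180.0, 0.0, 75.8]
force: [-0.0, 0.3, 0.6]
gripper_width: 0.4
now [500.1  30.4 330.3] [-180.     0.    75.8] q6 16.0 | trans-first cm [-0.04  0.    0.03] | yaw units 0.15 | after-yaw cm [-0.04  0.    0.03]
```

View pics/wrist2.png

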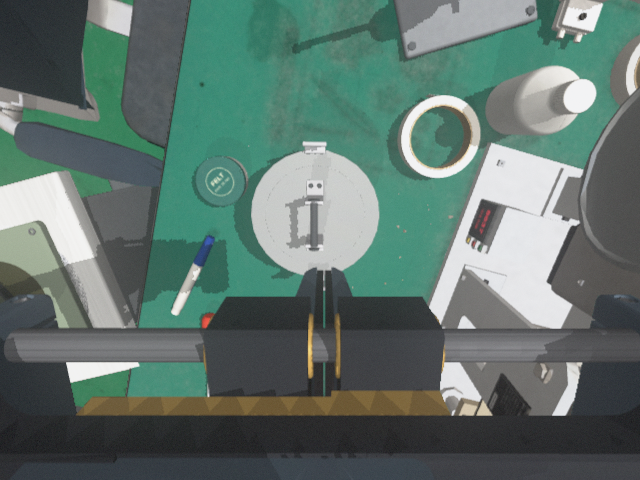

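The wrist view shows the lid centred near (315,213), the left clip tab at (314,147), the handle straps at about (315,187) and (316,245), and the balance plate's corners at (410,57) and (537,12).

```bash
python3 - <<'E'
from h import *
from scipy.optimize import least_squares
f=load('wrist')
a=np.linspace(0,2*np.pi,181)
def ext(c):
    p=proj(f,np.c_[c[0]+78*np.cos(a),c[1]+78*np.sin(a),a*0+78]); return np.array([p[:,0].min(),p[:,0].max(),p[:,1].min(),p[:,1].max()])
r=least_squares(lambda c:ext(c)-[251,379.5,149.5,276],[490,30]); c=r.x; print(c,r.fun.round(1))
tab=atz(f,(314.5,142.5),103); print('tab',tab, 'r',np.linalg.norm(tab[:2]-c),'ang',np.degrees(np.arctan2(*(tab[:2]-c)[::-1])))
s1,s2=atz(f,(315.5,181),129),atz(f,(316,250),129); print('straps outer',s1,s2,np.linalg.norm(s1-s2),np.degrees(np.arctan2(*(s1-s2)[1::-1])),(s1+s2)/2)
print('plate',atz(f,(409,56),12),atz(f,(537,11),12),'bottle',atz(f,(575,97),148),'tin',atz(f,(220,181),30))
u=np.array([np.cos(np.radians(75)),np.sin(np.radians(75))]); 
go(c[0]+55*u[0],c[1]+55*u[1],150,75)
E
```

```text
[487.8636152   25.33327892] [-0.1  0.1 -0.2  0.3]
tab [509.15423647 108.09486791 103.        ] r 85.45625294677251 ang 75.57333743552994
straps outer [500.99258629  70.10265984 129.        ] [482.61681916  -2.717193   129.        ] 75.10259505995502 75.83734071821752 [491.80470273  33.69273342 129.        ]
plate [647.53367526 180.45753355  12.        ] [806.98030615 191.01132269  12.        ] bottle [757.22976031  87.34499467 148.        ] tin [374.99065028  92.21635255  30.        ]
now [500.1  30.4 330.3] [-180.     0.    75.6] q6 17.0 | trans-first cm [ 4.71 -1.   18.03] | yaw units 0.12 | after-yaw cm [ 4.7  -1.05 18.03]
```

```bash
python3 -m inch '[{"x":2.35,"y":-0.5,"z":0,"yaw":0,"gripper":-1},{"x":2.35,"y":-0.5,"z":0,"yaw":0,"gripper":-1},{"x":0,"y":0,"z":3.6,"yaw":0,"gripper":-1},{"x":0,"y":0,"z":3.6,"yaw":0,"gripper":-1},{"x":0,"y":0,"z":3.6,"yaw":0,"gripper":-1},{"x":0,"y":0,"z":3.6,"yaw":0,"gripper":-1},{"x":0,"y":0,"z":3.6,"yaw":0,"gripper":-1},{"x":0,"y":0,"z":2,"yaw":0,"gripper":-1},{"x":0,"y":0,"z":2,"yaw":0,"gripper":-1},{"x":0,"y":0,"z":0,"yaw":0,"gripper":-1},{"x":0,"y":0,"z":0,"yaw":0,"gripper":-1}]' && \
python3 -m inch '[{"x":0.6,"y":0,"z":0,"yaw":0,"gripper":-1},{"x":0.6,"y":0,"z":0,"yaw":0,"gripper":-1},{"x":0.6,"y":0,"z":0,"yaw":0,"gripper":-1},{"x":0.6,"y":0,"z":0,"yaw":0,"gripper":-1},{"x":0.6,"y":0,"z":0,"yaw":0,"gripper":-1},{"x":0.6,"y":0,"z":0,"yaw":0,"gripper":-1},{"x":0,"y":0,"z":0,"yaw":0,"gripper":-1},{"x":0,"y":0,"z":-3,"yaw":0,"gripper":-1},{"x":0,"y":0,"z":-3,"yaw":0,"gripper":-1},{"x":0,"y":0,"z":-3,"yaw":0,"gripper":-1}]' && python3 - <<'E'
from h import *
u=np.array([np.cos(np.radians(75.6)),np.sin(np.radians(75.6))]);c=np.array([488,25.3])
go(*(c-55*u),200)
E
```

```text
time_s: 3.08
ee_pos: [501.4, 78.3, 110.1]
ee_rot: [-179.9, 0.0, 76.1]
force: [-0.1, -1.0, 1.1]
gripper_width: 0.8
time_s: 3.92
ee_pos: [510.1, 113.3, 201.2]
ee_rot: [-179.9, 0.0, 76.0]
force: [0.7, 0.2, 0.4]
gripper_width: 0.6
now [510.1 113.3 201.2] [-179.9    0.    76. ] q6 25.0 | trans-first cm [-14.57  -0.06   0.12] | yaw units 0.0 | after-yaw cm [-14.57  -0.06   0.12]
```

```bash
python3 -m inch '[{"x":-3.65,"y":0,"z":0,"yaw":0,"gripper":-1},{"x":-3.65,"y":0,"z":0,"yaw":0,"gripper":-1},{"x":-3.65,"y":0,"z":0,"yaw":0,"gripper":-1},{"x":-3.65,"y":0,"z":0,"yaw":0,"gripper":-1},{"x":0,"y":0,"z":0,"yaw":0,"gripper":-1},{"x":0,"y":0,"z":3,"yaw":0,"gripper":-1},{"x":0,"y":0,"z":3,"yaw":0,"gripper":-1},{"x":0,"y":0,"z":3,"yaw":0,"gripper":-1},{"x":0,"y":0,"z":0,"yaw":0,"gripper":-1},{"x":0,"y":0,"z":0,"yaw":0,"gripper":-1}]' && \
python3 -m inch '[{"x":-0.6,"y":0,"z":0,"yaw":0,"gripper":-1},{"x":-0.6,"y":0,"z":0,"yaw":0,"gripper":-1},{"x":-0.6,"y":0,"z":0,"yaw":0,"gripper":-1},{"x":-0.6,"y":0,"z":0,"yaw":0,"gripper":-1},{"x":-0.6,"y":0,"z":0,"yaw":0,"gripper":-1},{"x":-0.6,"y":0,"z":0,"yaw":0,"gripper":-1},{"x":0,"y":0,"z":0,"yaw":0,"gripper":-1},{"x":0,"y":0,"z":-3,"yaw":0,"gripper":-1},{"x":0,"y":0,"z":-4,"yaw":0,"gripper":-1},{"x":0,"y":0,"z":-4,"yaw":0,"gripper":-1},{"x":0,"y":0,"z":-4,"yaw":0,"gripper":1},{"x":0,"y":0,"z":-4,"yaw":0,"gripper":1}]' && python3 - <<'E'
from h import *
f=grab('wrist'); g=grab('side')
o=np.zeros((480,800,3),np.uint8); o[:,:400]=cv2.resize(f['pixels'][60:300,200:400],(400,480)); o[:,400:]=cv2.resize(g['pixels'][180:310,225:333],(400,480))
cv2.imwrite('pics/k1.png',o[:,:,::-1])
E
```

```text
time_s: 4.75
ee_pos: [474.5, -27.9, 109.9]
ee_rot: [-179.8, 0.0, 76.0]
force: [-0.0, 0.6, 0.3]
gripper_width: 0.8
time_s: 5.75
ee_pos: [466.1, -63.2, 302.6]
ee_rot: [180.0, -0.0, 76.0]
force: [1.0, -0.0, 0.0]
gripper_width: 10.8
```

View pics/k1.png

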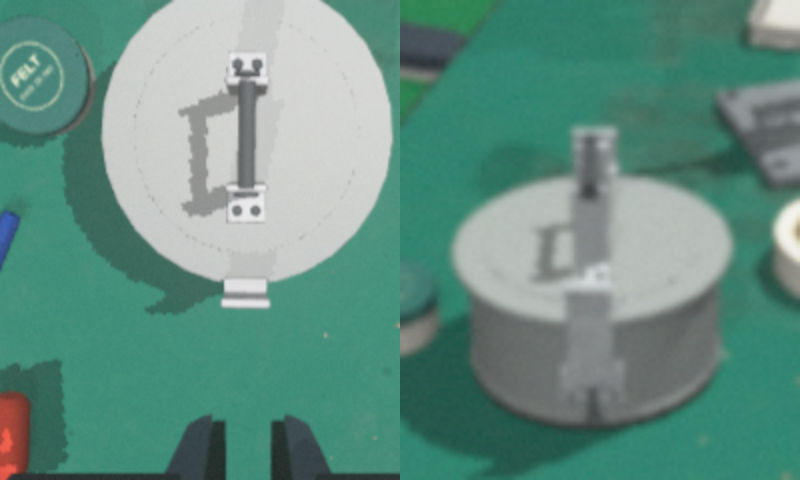

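```bash
python3 - <<'E'
from h import *
f=load('wrist')
u=np.array([np.cos(np.radians(75.6)),np.sin(np.radians(75.6))]);c=np.array([488,25.3])
for n,k in(('R',-1),('L',1)):
  for st,r,z in(('shut',84,103),('open',113,90)): print(n,st,proj(f,[*(c+k*r*u),z]).round(0))
# handle strap tops
a,b=atz(f,(200+246/2,60+80/2),129),atz(f,(200+246/2,60+190/2),129); print(a,b,(a+b)/2,np.linalg.norm(a-b))
cv2.imwrite('pics/k2.png',cv2.resize(f['pixels'][0:240,240:400,::-1],(400,600)))
E
```

```text
R shut [[323. 211.]]
R open [[323. 235.]]
L shut [[324.  35.]]
L open [[325.   5.]]
[493.12855913  48.58140893 129.        ] [481.24640648   1.03457112 129.        ] [487.1874828   24.80799002 129.        ] 49.00905363185223
```

View pics/k2.png

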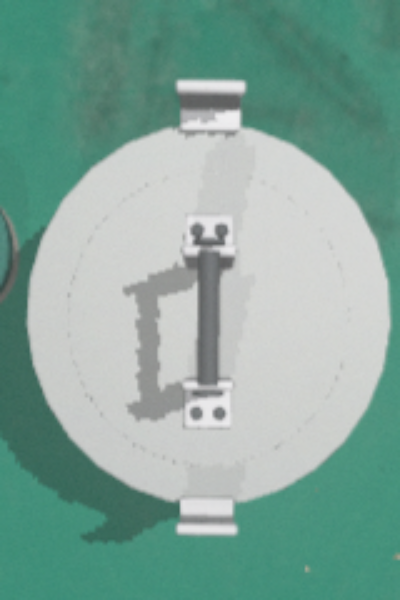

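Both tabs still project as shut: left at (324,34), right at (323,212). My push of 36 mm was too short. I'll repeat on the right clip, going further and watching the force.

```bash
python3 -m inch '[{"x":3.6,"y":0,"z":0,"yaw":0,"gripper":-1},{"x":0,"y":0,"z":3.5,"yaw":0,"gripper":-1},{"x":0,"y":0,"z":3.5,"yaw":0,"gripper":-1},{"x":0,"y":0,"z":3.5,"yaw":0,"gripper":-1},{"x":0,"y":0,"z":3.5,"yaw":0,"gripper":-1},{"x":0,"y":0,"z":3.5,"yaw":0,"gripper":-1},{"x":0,"y":0,"z":1.7,"yaw":0,"gripper":-1},{"x":0,"y":0,"z":0,"yaw":0,"gripper":-1},{"x":0,"y":0,"z":0,"yaw":0,"gripper":-1}]' && \
python3 -m inch '[{"x":-0.5,"y":0,"z":0,"yaw":0,"gripper":-1},{"x":-0.5,"y":0,"z":0,"yaw":0,"gripper":-1},{"x":-0.5,"y":0,"z":0,"yaw":0,"gripper":-1},{"x":-0.5,"y":0,"z":0,"yaw":0,"gripper":-1},{"x":0,"y":0,"z":0,"yaw":0,"gripper":-1}]' && \
python3 -m inch '[{"x":-0.5,"y":0,"z":0,"yaw":0,"gripper":-1},{"x":-0.5,"y":0,"z":0,"yaw":0,"gripper":-1},{"x":0,"y":0,"z":0,"yaw":0,"gripper":-1}]' &&\
python3 -m inch '[{"x":-0.5,"y":0,"z":0,"yaw":0,"gripper":-1},{"x":-0.5,"y":0,"z":0,"yaw":0,"gripper":-1},{"x":0,"y":0,"z":0,"yaw":0,"gripper":-1}]' &&\
python3 -m inch '[{"x":-0.5,"y":0,"z":0,"yaw":0,"gripper":-1},{"x":-0.5,"y":0,"z":0,"yaw":0,"gripper":-1},{"x":0,"y":0,"z":0,"yaw":0,"gripper":-1}]'
```

```text
time_s: 6.6
ee_pos: [474.7, -28.3, 107.8]
ee_rot: [-179.9, 0.0, 76.0]
force: [0.6, 0.4, 0.3]
gripper_width: 0.7
time_s: 7.02
ee_pos: [470.6, -48.8, 109.3]
ee_rot: [179.9, 0.0, 75.9]
force: [-0.3, -1.1, -0.2]
gripper_width: 0.6
time_s: 7.27
ee_pos: [467.8, -58.2, 108.6]
ee_rot: [180.0, 0.0, 76.0]
force: [0.3, -1.0, 0.2]
gripper_width: 0.8
time_s: 7.52
ee_pos: [465.4, -67.9, 108.5]
ee_rot: [-180.0, 0.0, 76.0]
force: [-0.3, -0.6, -0.5]
gripper_width: 0.4
time_s: 7.77
ee_pos: [463.0, -77.6, 108.5]
ee_rot: [-180.0, 0.0, 76.0]
force: [0.1, 0.2, 0.4]
gripper_width: 0.3
```

```bash
python3 -m inch '[{"x":0,"y":0,"z":-3.9,"yaw":0,"gripper":-1},{"x":0,"y":0,"z":-3.9,"yaw":0,"gripper":-1},{"x":0,"y":0,"z":-3.9,"yaw":0,"gripper":-1},{"x":0,"y":0,"z":-3.9,"yaw":0,"gripper":-1},{"x":0,"y":0,"z":-3.9,"yaw":0,"gripper":-1},{"x":0,"y":0,"z":0,"yaw":0,"gripper":-1}]' && python3 - <<'E'
from h import *
f=grab('wrist')
u=np.array([np.cos(np.radians(75.6)),np.sin(np.radians(75.6))]);c=np.array([488,25.3])
for n,k in(('R',-1),('L',1)):
  for st,r,z in(('shut',84,103),('open',113,90)): print(n,st,proj(f,[*(c+k*r*u),z]).round(0))
  print(n,'lidrim',proj(f,[*(c+k*78*u),78]).round(0))
cv2.imwrite('pics/k3.png',cv2.resize(f['pixels'][0:240,240:400,::-1],(400,600)))
E
```

```text
time_s: 8.27
ee_pos: [466.8, -77.5, 311.5]
ee_rot: [179.1, -0.1, 76.0]
force: [1.3, -0.9, 0.8]
gripper_width: 0.6
R shut [[316. 197.]]
R open [[316. 221.]]
R lidrim [[316. 189.]]
L shut [[317.  22.]]
L open [[317.  -8.]]
L lidrim [[317.  36.]]
```

View pics/k3.png

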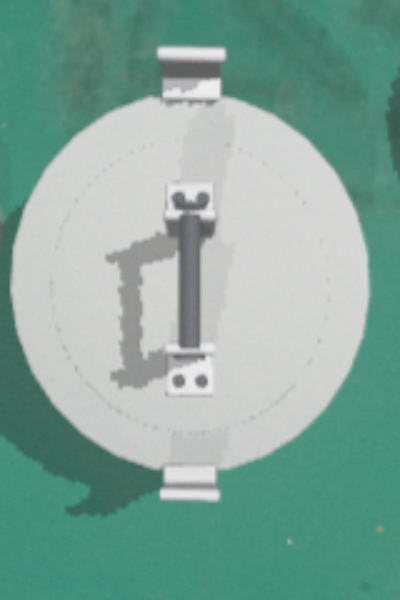

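```bash
python3 - <<'E'
from h import *
f=load('wrist'); s=telemetry.state(); p=s['ee_pos']; print(p,s['ee_rot'])
for dz in(22,3,0): print(dz,proj(f,p-[0,0,dz]))
R=cv2.Rodrigues(f['rvec'])[0]; print((-R.T@f['tvec'].ravel()-p), R[2])
cv2.imwrite('pics/k4.png',cv2.resize(f['pixels'][220:420,220:430,::-1],(630,600)))
E
```

```text
[465.36232679 -77.23998731 307.82113965] [ 1.79444045e+02 -4.27255018e-02  7.60067534e+01]
22 [[320.84499461 272.89482084]]
3 [[321.10738117 284.24277762]]
0 [[321.15310209 286.22016156]]
[ 16.94987031  74.22027076 191.3076141 ] [-0.05011558 -0.26225015 -0.96369772]
```

View pics/k4.png

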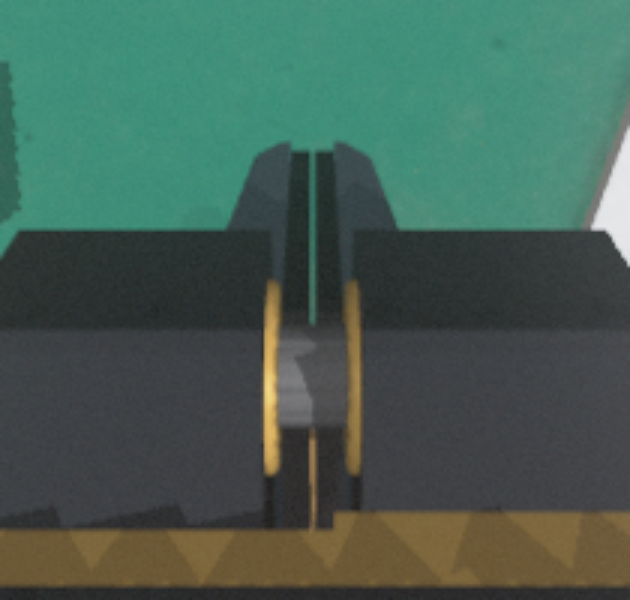

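The fingers do reach the tab, so I think lifting straight up with them still against it dragged it back up its arc and shut. This time I'll withdraw inward before lifting.

```bash
python3 -m inch '[{"x":2.55,"y":0,"z":0,"yaw":0,"gripper":-1},{"x":2.55,"y":0,"z":0,"yaw":0,"gripper":-1},{"x":0,"y":0,"z":3.7,"yaw":0,"gripper":-1},{"x":0,"y":0,"z":3.7,"yaw":0,"gripper":-1},{"x":0,"y":0,"z":3.7,"yaw":0,"gripper":-1},{"x":0,"y":0,"z":3.7,"yaw":0,"gripper":-1},{"x":0,"y":0,"z":3.7,"yaw":0,"gripper":-1},{"x":0,"y":0,"z":1.3,"yaw":0,"gripper":-1},{"x":0,"y":0,"z":0,"yaw":0,"gripper":-1},{"x":0,"y":0,"z":0,"yaw":0,"gripper":-1}]' && \
python3 -m inch '[{"x":-0.6,"y":0,"z":0,"yaw":0,"gripper":-1},{"x":-0.6,"y":0,"z":0,"yaw":0,"gripper":-1},{"x":-0.6,"y":0,"z":0,"yaw":0,"gripper":-1},{"x":-0.6,"y":0,"z":0,"yaw":0,"gripper":-1},{"x":-0.6,"y":0,"z":0,"yaw":0,"gripper":-1},{"x":-0.6,"y":0,"z":0,"yaw":0,"gripper":-1},{"x":-0.6,"y":0,"z":0,"yaw":0,"gripper":-1},{"x":-0.5,"y":0,"z":0,"yaw":0,"gripper":-1},{"x":0,"y":0,"z":0,"yaw":0,"gripper":-1}]' && python3 - <<'E'
from h import *
f=grab('side'); print(telemetry.state()['force'])
cv2.imwrite('pics/k5.png',cv2.resize(f['pixels'][180:310,210:340,::-1],(600,600)))
E
python3 -m inch '[{"x":1.2,"y":0,"z":0,"yaw":0,"gripper":-1},{"x":1.5,"y":0,"z":0,"yaw":0,"gripper":-1},{"x":2,"y":0,"z":0,"yaw":0,"gripper":-1},{"x":0,"y":0,"z":0,"yaw":0,"gripper":-1},{"x":0,"y":0,"z":-3,"yaw":0,"gripper":-1},{"x":0,"y":0,"z":-3,"yaw":0,"gripper":-1},{"x":0,"y":0,"z":-3,"yaw":0,"gripper":-1}]'
```

```text
time_s: 9.15
ee_pos: [474.7, -27.3, 104.5]
ee_rot: [-179.8, 0.0, 76.0]
force: [0.3, -0.9, -0.1]
gripper_width: 0.2
time_s: 9.9
ee_pos: [463.9, -73.9, 105.6]
ee_rot: [-180.0, 0.0, 75.9]
force: [0.3, 0.1, -0.8]
gripper_width: 0.4
[-0.3466409   0.13345552  0.30552769]
time_s: 10.53
ee_pos: [474.9, -27.5, 196.2]
ee_rot: [-179.9, 0.0, 76.1]
force: [0.4, 0.7, -1.2]
gripper_width: -0.0
```

View pics/k5.png

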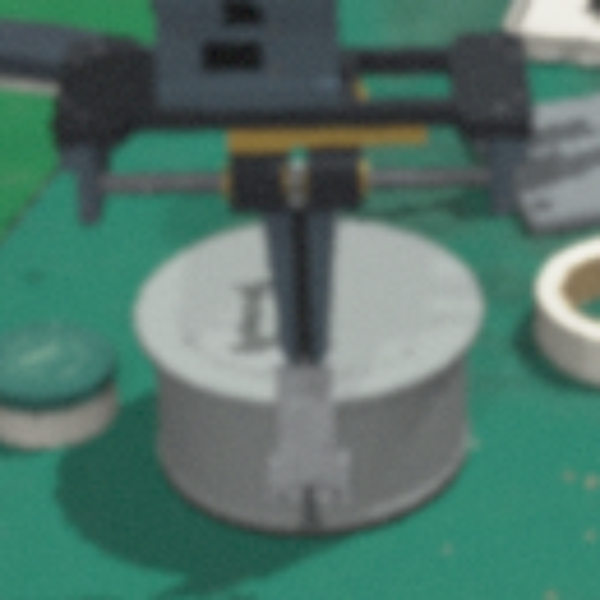

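```bash
python3 - <<'E'
from h import *
f=load('side')
u=np.array([np.cos(np.radians(75.6)),np.sin(np.radians(75.6))]);c=np.array([488,25.3])
for st,r,z in(('shut',84,103),('open',113,90),('tip',102,84)): print(st,(proj(f,[*(c-r*u),z])-[210,180])*600/130)
f=grab('wrist'); 
for st,r,z in(('shut',84,103),('open',113,90)): print(st,proj(f,[*(c-r*u),z]),proj(f,[*(c+r*u),z]))
cv2.imwrite('pics/k6.png',f['pixels'][:,160:480,::-1])
E
```

```text
shut [[297.28419811 359.18065024]]
open [[296.81701041 424.68809788]]
tip [[297.93479078 421.46638359]]
shut [[323.24871758 278.98758553]] [[325.10107057  50.1920222 ]]
open [[323.04388892 305.07860197]] [[325.44197568   9.06166922]]
```

View pics/k6.png

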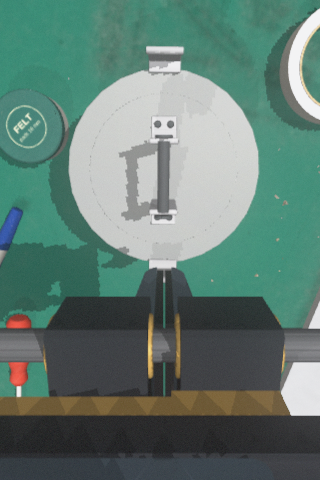

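```bash
python3 - <<'E'
from h import *
f=load('wrist'); p=telemetry.state()['ee_pos']; print(f['mtx'].round(0)[0])
a=np.radians(76); X=np.array([np.cos(a),np.sin(a),0]);Y=np.array([np.sin(a),-np.cos(a),0])
for x in(-16,-8,0,8,16):
  for z in(-10,5,22): print(x,z,[proj(f,p+x*X+k*45.5*Y-[0,0,z]).round(0)[0].tolist() for k in(-1,0,1)])
g=load('side'); q=np.array([463.9,-73.9,105.6])
for x in(-16,0,16,32):
  for z in(-20,-10,5,22): print('side',x,z,((proj(g,q+x*X-[0,0,z])-[210,180])*600/130).round(0))
E
```

```text
[368.   0. 324.]
-16 -10 [[243.0, 328.0], [332.0, 328.0], [420.0, 329.0]]
-16 5 [[249.0, 315.0], [331.0, 315.0], [413.0, 316.0]]
-16 22 [[255.0, 302.0], [331.0, 303.0], [407.0, 303.0]]
-8 -10 [[242.0, 314.0], [332.0, 314.0], [421.0, 314.0]]
-8 5 [[248.0, 302.0], [331.0, 302.0], [414.0, 302.0]]
-8 22 [[254.0, 290.0], [331.0, 290.0], [407.0, 290.0]]
0 -10 [[241.0, 300.0], [332.0, 300.0], [422.0, 300.0]]
0 5 [[247.0, 288.0], [331.0, 288.0], [415.0, 289.0]]
0 22 [[253.0, 277.0], [331.0, 277.0], [408.0, 278.0]]
8 -10 [[240.0, 285.0], [332.0, 285.0], [423.0, 285.0]]
8 5 [[247.0, 274.0], [331.0, 275.0], [416.0, 275.0]]
8 22 [[253.0, 264.0], [331.0, 265.0], [409.0, 265.0]]
16 -10 [[239.0, 270.0], [332.0, 270.0], [425.0, 270.0]]
16 5 [[246.0, 260.0], [331.0, 260.0], [417.0, 260.0]]
16 22 [[252.0, 251.0], [331.0, 251.0], [410.0, 251.0]]
side -16 -20 [[297. 358.]]
side -16 -10 [[298. 379.]]
side -16 5 [[299. 410.]]
side -16 22 [[301. 445.]]
side 0 -20 [[298. 337.]]
side 0 -10 [[298. 357.]]
side 0 5 [[300. 388.]]
side 0 22 [[301. 422.]]
side 16 -20 [[298. 316.]]
side 16 -10 [[299. 336.]]
side 16 5 [[300. 367.]]
side 16 22 [[302. 401.]]
side 32 -20 [[299. 295.]]
side 32 -10 [[300. 316.]]
side 32 5 [[301. 346.]]
side 32 22 [[302. 379.]]
```

The side view shows the fingers ending behind and above the tab. Both views put the visible fingertips about 10 mm behind the reported TCP instead of 22 mm ahead. That would mean my fingers passed over the tabs. I'll check it by touch, lowering onto the lid in small steps.

```bash
python3 -m inch '[{"x":0,"y":0,"z":3.5,"yaw":0,"gripper":-1},{"x":0,"y":0,"z":3.5,"yaw":0,"gripper":-1},{"x":0,"y":0,"z":1.8,"yaw":0,"gripper":-1},{"x":0,"y":0,"z":0,"yaw":0,"gripper":-1},{"x":0,"y":0,"z":0,"yaw":0,"gripper":-1}]' 
for i in 1; do python3 -m inch '[{"x":0,"y":0,"z":0.2,"yaw":0,"gripper":-1},{"x":0,"y":0,"z":0.2,"yaw":0,"gripper":-1},{"x":0,"y":0,"z":0,"yaw":0,"gripper":-1}]'; done
python3 -m inch '[{"x":0,"y":0,"z":0.2,"yaw":0,"gripper":-1},{"x":0,"y":0,"z":0.2,"yaw":0,"gripper":-1},{"x":0,"y":0,"z":0,"yaw":0,"gripper":-1}]'
```

```text
time_s: 11.0
ee_pos: [475.1, -27.6, 107.1]
ee_rot: [-179.9, 0.0, 76.0]
force: [-0.5, 0.1, 0.2]
gripper_width: 0.1
time_s: 11.25
ee_pos: [476.3, -27.5, 104.5]
ee_rot: [179.9, -0.0, 76.0]
force: [-0.1, -0.3, 0.0]
gripper_width: 0.7
time_s: 11.5
ee_pos: [475.5, -27.3, 99.5]
ee_rot: [-180.0, -0.0, 76.0]
force: [-0.2, -0.2, -0.5]
gripper_width: 0.5
```

```bash
python3 -m inch '[{"x":0,"y":0,"z":0.2,"yaw":0,"gripper":-1},{"x":0,"y":0,"z":0.2,"yaw":0,"gripper":-1},{"x":0,"y":0,"z":0,"yaw":0,"gripper":-1}]' 
python3 -m inch '[{"x":0,"y":0,"z":0.2,"yaw":0,"gripper":-1},{"x":0,"y":0,"z":0.2,"yaw":0,"gripper":-1},{"x":0,"y":0,"z":0,"yaw":0,"gripper":-1}]'
```

```text
time_s: 11.75
ee_pos: [475.3, -27.3, 95.1]
ee_rot: [-180.0, 0.0, 76.0]
force: [0.5, 0.2, -0.3]
gripper_width: 0.3
time_s: 12.0
ee_pos: [475.3, -27.3, 91.1]
ee_rot: [-180.0, 0.0, 76.0]
force: [-0.1, 0.3, 0.3]
gripper_width: 0.3
```

No contact at TCP z 91, where a 22 mm tip would already be at 69, below the lid top at 78. The tip offset is wrong, so I'll keep going down slowly.

```bash
python3 -m inch '[{"x":0,"y":0,"z":0.2,"yaw":0,"gripper":-1},{"x":0,"y":0,"z":0.2,"yaw":0,"gripper":-1},{"x":0,"y":0,"z":0,"yaw":0,"gripper":-1}]' 
python3 -m inch '[{"x":0,"y":0,"z":0.2,"yaw":0,"gripper":-1},{"x":0,"y":0,"z":0.2,"yaw":0,"gripper":-1},{"x":0,"y":0,"z":0,"yaw":0,"gripper":-1}]'
python3 -m inch '[{"x":0,"y":0,"z":0.2,"yaw":0,"gripper":-1},{"x":0,"y":0,"z":0.2,"yaw":0,"gripper":-1},{"x":0,"y":0,"z":0,"yaw":0,"gripper":-1}]'
python3 - <<'E'
from h import *
f=grab('side')
cv2.imwrite('pics/k7.png',cv2.resize(f['pixels'][180:310,210:340,::-1],(600,600)))
E
```

```text
time_s: 12.25
ee_pos: [475.3, -27.3, 87.1]
ee_rot: [-180.0, 0.0, 76.0]
force: [-0.6, -0.2, -1.0]
gripper_width: 0.6
time_s: 12.5
ee_pos: [475.3, -27.3, 83.2]
ee_rot: [-180.0, 0.0, 76.0]
force: [0.2, 0.6, 0.1]
gripper_width: 0.5
time_s: 12.75
ee_pos: [475.3, -27.3, 79.1]
ee_rot: [-180.0, 0.0, 76.0]
force: [0.1, -0.2, 0.9]
gripper_width: 0.5
```

View pics/k7.png

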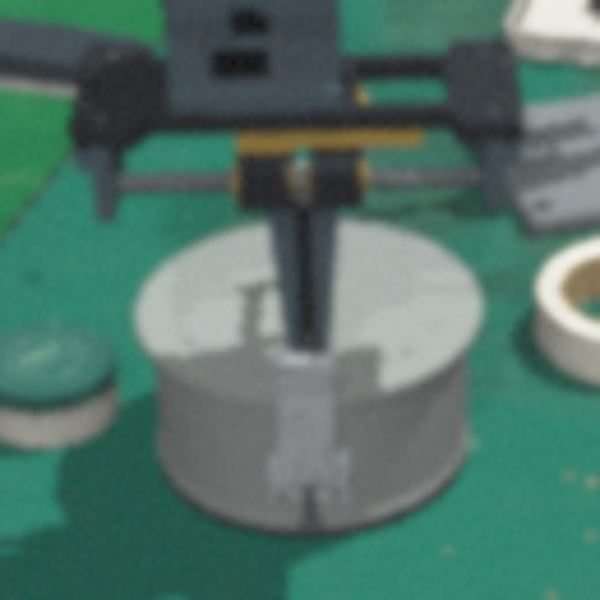

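The fingers now stand over the lid just inside the tab, with tips at about z 89 and no contact. I'll push out 36 mm here and withdraw before lifting. Thirteen pictures are viewed, so from here I'll check mostly by numbers.

```bash
python3 -m inch '[{"x":-0.6,"y":0,"z":0,"yaw":0,"gripper":-1},{"x":-0.6,"y":0,"z":0,"yaw":0,"gripper":-1},{"x":-0.6,"y":0,"z":0,"yaw":0,"gripper":-1},{"x":-0.6,"y":0,"z":0,"yaw":0,"gripper":-1},{"x":-0.6,"y":0,"z":0,"yaw":0,"gripper":-1},{"x":-0.6,"y":0,"z":0,"yaw":0,"gripper":-1},{"x":0,"y":0,"z":0,"yaw":0,"gripper":-1}]' && python3 -m inch '[{"x":1.6,"y":0,"z":0,"yaw":0,"gripper":-1},{"x":2,"y":0,"z":0,"yaw":0,"gripper":-1},{"x":0,"y":0,"z":0,"yaw":0,"gripper":-1},{"x":0,"y":0,"z":-3,"yaw":0,"gripper":-1},{"x":0,"y":0,"z":-3.5,"yaw":0,"gripper":-1},{"x":0,"y":0,"z":-3.5,"yaw":0,"gripper":-1},{"x":-3,"y":0,"z":-3.5,"yaw":0,"gripper":-1},{"x":-3,"y":0,"z":-3.5,"yaw":0,"gripper":-1},{"x":0,"y":0,"z":-4,"yaw":0,"gripper":-1},{"x":0,"y":0,"z":0,"yaw":0,"gripper":-1}]'
cat > tabs.py <<'E'
from h import *
u=np.array([np.cos(np.radians(75.6)),np.sin(np.radians(75.6))]);c=np.array([488,25.3])
def prof(f,k,z,rs=range(70,130,3)):
    pts=proj(f,[[*(c+k*r*u),z] for r in rs]); im=f['pixels'].astype(int); o=[]
    for (x,y),r in zip(pts,rs):
        x,y=int(round(x)),int(round(y))
        if 0<=x<640 and 0<=y<480: o.append((r,im[y,x].tolist()))
    return o
E
python3 - <<'E'
from tabs import *
f=grab('wrist')
for k in(-1,1): print(k,prof(f,k,90))
E
```

```text
time_s: 13.38
ee_pos: [466.6, -63.4, 79.6]
ee_rot: [180.0, 0.0, 75.9]
force: [0.5, -0.0, 0.2]
gripper_width: 0.3
time_s: 14.22
ee_pos: [465.6, -82.2, 290.4]
ee_rot: [179.2, -0.0, 75.9]
force: [0.6, 0.5, 1.4]
gripper_width: 0.5
-1 [(70, [201, 204, 202]), (73, [204, 205, 204]), (76, [173, 177, 176]), (79, [161, 162, 162]), (82, [190, 190, 191]), (85, [187, 188, 191]), (88, [189, 189, 190]), (91, [199, 199, 200]), (94, [198, 199, 200]), (97, [187, 189, 189]), (100, [194, 195, 195]), (103, [187, 187, 190]), (106, [193, 193, 195]), (109, [194, 197, 196]), (112, [229, 228, 229]), (115, [144, 166, 159]), (118, [70, 146, 124]), (121, [66, 144, 124]), (124, [63, 143, 121]), (127, [68, 147, 123])]
1 [(70, [184, 185, 185]), (73, [230, 230, 231]), (76, [179, 179, 182]), (79, [173, 173, 174]), (82, [93, 94, 94]), (85, [96, 96, 97]), (88, [221, 219, 222]), (91, [130, 163, 152]), (94, [65, 136, 116])]
```

The right clip now reaches r≈114 at z 90, so it's open; the left one is still shut. That settles the tool: the real tips are about 32 mm higher than the reported pose says. Left clip next, with z corrected.

```bash
python3 -m inch '[{"x":4.1,"y":0,"z":0,"yaw":0,"gripper":-1},{"x":4.1,"y":0,"z":0,"yaw":0,"gripper":-1},{"x":4.1,"y":0,"z":0,"yaw":0,"gripper":-1},{"x":4.1,"y":0,"z":0,"yaw":0,"gripper":-1},{"x":0,"y":0,"z":3.7,"yaw":0,"gripper":-1},{"x":0,"y":0,"z":3.7,"yaw":0,"gripper":-1},{"x":0,"y":0,"z":3.7,"yaw":0,"gripper":-1},{"x":0,"y":0,"z":3.7,"yaw":0,"gripper":-1},{"x":0,"y":0,"z":3.7,"yaw":0,"gripper":-1},{"x":0,"y":0,"z":2.2,"yaw":0,"gripper":-1},{"x":0,"y":0,"z":0,"yaw":0,"gripper":-1},{"x":0,"y":0,"z":0,"yaw":0,"gripper":-1}]'; python3 - <<'E'
from tabs import *
go(*(c+55*u),79)
E
```

```text
time_s: 15.27
ee_pos: [500.8, 79.0, 74.5]
ee_rot: [-179.8, 0.1, 76.0]
force: [-0.0, -0.5, -0.4]
gripper_width: 0.5
now [500.8  79.   74.5] [-1.798e+02  1.000e-01  7.600e+01] q6 22.0 | trans-first cm [-0.02  0.1  -0.45] | yaw units 0.0 | after-yaw cm [-0.02  0.1  -0.45]
```

```bash
python3 -m inch '[{"x":0,"y":0.1,"z":-0.3,"yaw":0,"gripper":-1},{"x":0.6,"y":0,"z":0,"yaw":0,"gripper":-1},{"x":0.6,"y":0,"z":0,"yaw":0,"gripper":-1},{"x":0.6,"y":0,"z":0,"yaw":0,"gripper":-1},{"x":0.6,"y":0,"z":0,"yaw":0,"gripper":-1},{"x":0.6,"y":0,"z":0,"yaw":0,"gripper":-1},{"x":0.6,"y":0,"z":0,"yaw":0,"gripper":-1},{"x":0,"y":0,"z":0,"yaw":0,"gripper":-1}]' && python3 -m inch '[{"x":-1.6,"y":0,"z":0,"yaw":0,"gripper":-1},{"x":-2,"y":0,"z":0,"yaw":0,"gripper":-1},{"x":0,"y":0,"z":0,"yaw":0,"gripper":-1},{"x":0,"y":0,"z":-3,"yaw":0,"gripper":-1},{"x":0,"y":0,"z":-3.5,"yaw":0,"gripper":-1},{"x":0,"y":0,"z":-3.5,"yaw":0,"gripper":-1},{"x":-1.8,"y":0,"z":-3.5,"yaw":0,"gripper":1},{"x":-1.8,"y":0,"z":-3.5,"yaw":0,"gripper":1},{"x":-1.8,"y":0,"z":-4,"yaw":0,"gripper":1},{"x":0,"y":0,"z":0,"yaw":0,"gripper":1}]'
python3 - <<'E'
from tabs import *
f=grab('wrist')
print(prof(f,1,90))
print('handle?',proj(f,[*c,129]))
go(*c,88,165.6)
go(500,250,250,165.6)
E
```

```text
time_s: 15.93
ee_pos: [512.2, 115.2, 78.9]
ee_rot: [180.0, -0.0, 76.1]
force: [0.6, -0.4, 0.2]
gripper_width: 0.6
time_s: 16.77
ee_pos: [493.3, 25.7, 294.7]
ee_rot: [179.2, -0.2, 75.9]
force: [0.9, -0.7, -0.4]
gripper_width: 24.3
[(70, [205, 207, 204]), (73, [207, 207, 204]), (76, [206, 208, 205]), (79, [202, 202, 204]), (82, [114, 115, 117]), (85, [115, 116, 119]), (88, [96, 98, 99]), (91, [97, 102, 99]), (94, [216, 216, 217]), (97, [229, 228, 229]), (100, [192, 191, 192]), (103, [135, 139, 138]), (106, [139, 139, 140]), (109, [131, 133, 134]), (112, [221, 221, 222]), (115, [177, 187, 185]), (118, [63, 134, 114]), (121, [66, 137, 117]), (124, [64, 135, 114]), (127, [64, 133, 112])]
handle? [[316.28466866 226.7223308 ]]
now [492.3  26.8 291.2] [179.5  -0.2  75.9] q6 16.0 | trans-first cm [-0.25 -0.38 20.32] | yaw units -17.94 | after-yaw cm [ 0.38 -0.25 20.32]
now [492.3  26.8 291.2] [179.5  -0.2  75.9] q6 16.0 | trans-first cm [21.84 -4.69  4.12] | yaw units -17.94 | after-yaw cm [ 4.8  21.82  4.12]
```

```bash
python3 -m inch '[{"x":0,"y":0,"z":0,"yaw":-1,"gripper":1},{"x":0,"y":0,"z":0,"yaw":-1,"gripper":1},{"x":0,"y":0,"z":0,"yaw":-1,"gripper":1},{"x":0,"y":0,"z":0,"yaw":-1,"gripper":1},{"x":0,"y":0,"z":0,"yaw":-1,"gripper":1},{"x":0,"y":0,"z":0,"yaw":-1,"gripper":1},{"x":0,"y":0,"z":0,"yaw":-1,"gripper":1},{"x":0,"y":0,"z":0,"yaw":-1,"gripper":1},{"x":0,"y":0,"z":0,"yaw":-1,"gripper":1}]' && python3 -m inch '[{"x":0,"y":0,"z":0,"yaw":-1,"gripper":1},{"x":0,"y":0,"z":0,"yaw":-1,"gripper":1},{"x":0,"y":0,"z":0,"yaw":-1,"gripper":1},{"x":0,"y":0,"z":0,"yaw":-1,"gripper":1},{"x":0,"y":0,"z":0,"yaw":-1,"gripper":1},{"x":0,"y":0,"z":0,"yaw":-1,"gripper":1},{"x":0,"y":0,"z":0,"yaw":-1,"gripper":1},{"x":0,"y":0,"z":0,"yaw":-1,"gripper":1},{"x":0,"y":0,"z":0,"yaw":-1,"gripper":1},{"x":0,"y":0,"z":0,"yaw":0,"gripper":1}]'; python3 - <<'E'
from tabs import *
go(*c,84,165.6)
f=grab('wrist'); 
cv2.imwrite('pics/w3.png',f['pixels'][:,:,::-1])
pts=proj(f,[[*(c+k*24.5*u),129] for k in(-1,1)]); print('straps',pts)
E
```

```text
time_s: 17.57
ee_pos: [489.8, 28.1, 285.3]
ee_rot: [-179.9, -0.1, 121.3]
force: [0.2, -0.8, 0.6]
gripper_width: 88.3
time_s: 18.4
ee_pos: [489.8, 28.0, 285.4]
ee_rot: [-180.0, -0.1, 166.1]
force: [0.2, 0.7, -0.4]
gripper_width: 91.3
now [489.8  28.  285.4] [-1.800e+02 -1.000e-01  1.661e+02] q6 -74.0 | trans-first cm [ 0.11 -0.31 20.14] | yaw units 0.1 | after-yaw cm [ 0.11 -0.31 20.14]
straps [[294.13648837 225.02152645]
 [345.42841611 225.46018484]]
```

```bash
python3 -m inch '[{"x":0.1,"y":-0.3,"z":3.6,"yaw":0,"gripper":1},{"x":0,"y":0,"z":3.6,"yaw":0,"gripper":1},{"x":0,"y":0,"z":3.6,"yaw":0,"gripper":1},{"x":0,"y":0,"z":3.6,"yaw":0,"gripper":1},{"x":0,"y":0,"z":2.6,"yaw":0,"gripper":1},{"x":0,"y":0,"z":1.6,"yaw":0,"gripper":1},{"x":0,"y":0,"z":1.5,"yaw":0,"gripper":1},{"x":0,"y":0,"z":0,"yaw":0,"gripper":1}]' 25 && python3 -m inch '[{"x":0,"y":0,"z":0,"yaw":0,"gripper":-1},{"x":0,"y":0,"z":0,"yaw":0,"gripper":-1},{"x":0,"y":0,"z":0,"yaw":0,"gripper":-1},{"x":0,"y":0,"z":0,"yaw":0,"gripper":-1},{"x":0,"y":0,"z":0,"yaw":0,"gripper":-1},{"x":0,"y":0,"z":0,"yaw":0,"gripper":-1},{"x":0,"y":0,"z":0,"yaw":0,"gripper":-1},{"x":0,"y":0,"z":0,"yaw":0,"gripper":-1}]' 25
```

```text
time_s: 19.12
ee_pos: [485.8, 25.0, 82.5]
ee_rot: [-179.9, -0.4, 165.9]
force: [-0.8, -0.3, 0.1]
gripper_width: 91.7
time_s: 19.78
ee_pos: [488.8, 24.7, 86.3]
ee_rot: [180.0, 0.0, 166.0]
force: [-0.1, 0.2, 2.8]
gripper_width: 51.7
```

```bash
python3 -m inch '[{"x":0,"y":0,"z":-1.5,"yaw":0,"gripper":-1},{"x":0,"y":0,"z":-2.5,"yaw":0,"gripper":-1},{"x":0,"y":0,"z":-3,"yaw":0,"gripper":-1},{"x":0,"y":0,"z":-3,"yaw":0,"gripper":-1},{"x":0,"y":0,"z":0,"yaw":0,"gripper":-1}]' && python3 -m inch '[{"x":0.4,"y":2.5,"z":0,"yaw":0,"gripper":-1},{"x":0.8,"y":3.7,"z":0,"yaw":0,"gripper":-1},{"x":0.8,"y":3.7,"z":0,"yaw":0,"gripper":-1},{"x":0.8,"y":3.7,"z":0,"yaw":0,"gripper":-1},{"x":0.8,"y":3.7,"z":0,"yaw":0,"gripper":-1},{"x":0.6,"y":3,"z":0,"yaw":0,"gripper":-1},{"x":0.2,"y":1.8,"z":0,"yaw":0,"gripper":-1},{"x":0,"y":0,"z":3.5,"yaw":0,"gripper":-1},{"x":0,"y":0,"z":3.5,"yaw":0,"gripper":-1},{"x":0,"y":0,"z":3.5,"yaw":0,"gripper":-1},{"x":0,"y":0,"z":2.5,"yaw":0,"gripper":-1},{"x":0,"y":0,"z":0,"yaw":0,"gripper":-1}]'; python3 -c "
from h import *
go(500,250,18)"
```

```text
time_s: 20.2
ee_pos: [492.1, 24.8, 191.3]
ee_rot: [179.8, 0.6, 166.0]
force: [0.8, -0.3, -1.1]
gripper_width: 51.6
time_s: 21.2
ee_pos: [494.6, 247.7, 49.8]
ee_rot: [-179.5, -0.6, 166.0]
force: [-0.5, -0.5, -1.0]
gripper_width: 52.1
now [494.6 247.7  49.8] [-179.5   -0.6  166. ] q6 -51.0 | trans-first cm [-0.47  0.35  3.18] | yaw units 0.0 | after-yaw cm [-0.47  0.35  3.18]
```

```bash
python3 -m inch '[{"x":0,"y":0,"z":1.4,"yaw":0,"gripper":-1},{"x":0,"y":0,"z":1.2,"yaw":0,"gripper":-1},{"x":0,"y":0,"z":0.7,"yaw":0,"gripper":-1},{"x":0,"y":0,"z":0.2,"yaw":0,"gripper":-1},{"x":0,"y":0,"z":0.1,"yaw":0,"gripper":-1},{"x":0,"y":0,"z":0,"yaw":0,"gripper":-1},{"x":0,"y":0,"z":0,"yaw":0,"gripper":-1}]'; python3 -m inch '[{"x":0,"y":0,"z":0.1,"yaw":0,"gripper":-1},{"x":0,"y":0,"z":0.1,"yaw":0,"gripper":-1},{"x":0,"y":0,"z":0,"yaw":0,"gripper":-1}]'
```

```text
time_s: 21.78
ee_pos: [499.9, 250.1, 20.7]
ee_rot: [179.9, 0.1, 166.0]
force: [-0.1, -0.1, -1.4]
gripper_width: 51.8
time_s: 22.03
ee_pos: [499.7, 250.0, 18.4]
ee_rot: [180.0, 0.1, 166.0]
force: [-0.4, 0.3, 0.8]
gripper_width: 52.0
```

```bash
python3 -m inch '[{"x":0,"y":0,"z":0.1,"yaw":0,"gripper":-1},{"x":0,"y":0,"z":0,"yaw":0,"gripper":1},{"x":0,"y":0,"z":0,"yaw":0,"gripper":1},{"x":0,"y":0,"z":0,"yaw":0,"gripper":1},{"x":0,"y":0,"z":0,"yaw":0,"gripper":1},{"x":0,"y":0,"z":0,"yaw":0,"gripper":1},{"x":0,"y":0,"z":0,"yaw":0,"gripper":1},{"x":0,"y":0,"z":0,"yaw":0,"gripper":1}]' && python3 -m inch '[{"x":0,"y":0,"z":-2,"yaw":0,"gripper":1},{"x":0,"y":0,"z":-3.5,"yaw":0,"gripper":1},{"x":0,"y":0,"z":-4,"yaw":0,"gripper":1},{"x":0,"y":0,"z":-4,"yaw":0,"gripper":1},{"x":0,"y":0,"z":-4,"yaw":0,"gripper":1},{"x":0,"y":0,"z":-4,"yaw":0,"gripper":1},{"x":0,"y":0,"z":-2,"yaw":1,"gripper":1},{"x":0,"y":0,"z":0,"yaw":1,"gripper":1},{"x":0,"y":0,"z":0,"yaw":1,"gripper":1},{"x":0,"y":0,"z":0,"yaw":0,"gripper":1}]'; python3 -c "
from h import *
go(375,-250,250,150.6)
f=grab('wrist','lid1.png'); print(proj(f,[[499.7,250,6],[499.7,250,61]]))"
```

```text
time_s: 22.7
ee_pos: [499.2, 249.8, 16.7]
ee_rot: [-180.0, -0.0, 166.0]
force: [-0.2, 0.7, -0.2]
gripper_width: 90.6
time_s: 23.53
ee_pos: [499.3, 249.8, 252.3]
ee_rot: [179.9, 0.0, 150.9]
force: [-0.3, -0.4, -0.9]
gripper_width: 91.0
now [499.3 249.8 252.3] [179.9   0.  150.9] q6 -36.0 | trans-first cm [-13.42 -49.72   0.23] | yaw units 0.07 | after-yaw cm [-13.71 -49.65   0.23]
[[323.22327078 209.95266026]
 [323.25647744 219.10704663]]
```

```bash
python3 -m inch '[{"x":-1.05,"y":-3.9,"z":-0.4,"yaw":0,"gripper":1},{"x":-1.05,"y":-3.9,"z":-0.4,"yaw":0,"gripper":1},{"x":-1.05,"y":-3.9,"z":-0.4,"yaw":0,"gripper":1},{"x":-1.05,"y":-3.9,"z":-0.4,"yaw":0,"gripper":1},{"x":-1.05,"y":-3.9,"z":-0.4,"yaw":0,"gripper":1},{"x":-1.05,"y":-3.9,"z":-0.4,"yaw":0,"gripper":1},{"x":-1.05,"y":-3.9,"z":0,"yaw":0,"gripper":1},{"x":-1.05,"y":-3.9,"z":0,"yaw":0,"gripper":1},{"x":-1.05,"y":-3.9,"z":0,"yaw":0,"gripper":1},{"x":-1.05,"y":-3.9,"z":0,"yaw":0,"gripper":1},{"x":-1.05,"y":-3.9,"z":0,"yaw":0,"gripper":1},{"x":-1.05,"y":-3.9,"z":0,"yaw":0,"gripper":1}]'; python3 -m inch '[{"x":-1,"y":-2.8,"z":0,"yaw":0,"gripper":1},{"x":0,"y":0,"z":0,"yaw":0,"gripper":1},{"x":0,"y":0,"z":0,"yaw":0,"gripper":1}]';python3 - <<'E'
from h import *
f=grab('wrist','d1.png'); go(375,-250,250,150.6)
print(proj(f,[[367.5,-245,62],[399.5,-333,62]]))
hsv=cv2.cvtColor(f['pixels'],cv2.COLOR_RGB2HSV)
m=cv2.inRange(hsv,(8,90,60),(25,255,255)); n,_,st,ct=cv2.connectedComponentsWithStats(m)
for i in range(1,n):
    if st[i,4]>80: print(st[i],ct[i].round(0))
E
```

```text
time_s: 24.58
ee_pos: [381.5, -222.2, 275.5]
ee_rot: [180.0, -0.0, 151.1]
force: [1.5, 0.1, 0.7]
gripper_width: 91.5
time_s: 24.83
ee_pos: [377.2, -250.9, 275.1]
ee_rot: [180.0, -0.1, 150.9]
force: [-0.2, 0.2, 0.1]
gripper_width: 91.2
now [ 377.5 -249.8  275.2] [ 1.799e+02 -1.000e-01  1.510e+02] q6 -96.0 | trans-first cm [ 0.21 -0.14  2.52] | yaw units 0.08 | after-yaw cm [ 0.21 -0.14  2.52]
[[323.33998219 205.12902185]
 [269.88848773 266.39288273]]
[ 298  175   46   46 1625] [321. 197.]
[ 251  233   44   43 1367] [272. 254.]
[ 100  313   37   66 1189] [114. 346.]
[ 511  314   38   65 1187] [534. 346.]
[ 306  390  334   26 6478] [487. 405.]
```

View pics/d1.png

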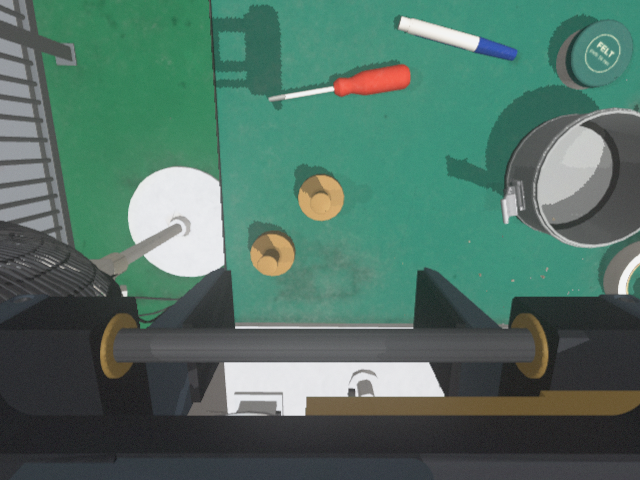

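Two discs show, with no third: knob tops at about (319,200) and (268,259). The can is open, at right.

```bash
python3 - <<'E'
from h import *
f=load('wrist')
for n,k,b in(('d1',(319.5,200.5),(321,198)),('d2',(269,259),(273,254.5))): print(n,'knob',atz(f,k,62).round(1),'disc',atz(f,b,18).round(1))
p=atz(f,(319.5,200.5),62); go(p[0],p[1],100,150.6)
E
```

```text
d1 knob [ 361.  -246.2   62. ] disc [ 364.7 -246.7   18. ]
d2 knob [ 391.4 -329.3   62. ] disc [ 397.6 -334.4   18. ]
now [ 377.5 -249.8  275.2] [ 1.799e+02 -1.000e-01  1.510e+02] q6 -96.0 | trans-first cm [ 1.62 -0.48 17.52] | yaw units 0.08 | after-yaw cm [ 1.62 -0.49 17.52]
```

```bash
python3 -m inch '[{"x":1.28,"y":-0.27,"z":2,"yaw":0,"gripper":1},{"x":0,"y":0,"z":3.9,"yaw":0,"gripper":1},{"x":0,"y":0,"z":3.9,"yaw":0,"gripper":1},{"x":0,"y":0,"z":3.9,"yaw":0,"gripper":1},{"x":0,"y":0,"z":3.9,"yaw":0,"gripper":1},{"x":0,"y":0,"z":3.5,"yaw":0,"gripper":1},{"x":0,"y":0,"z":2.2,"yaw":0,"gripper":1},{"x":0,"y":0,"z":1.2,"yaw":0,"gripper":1},{"x":0,"y":0,"z":0.8,"yaw":0,"gripper":1},{"x":0,"y":0,"z":0,"yaw":0,"gripper":1}]' 20 && python3 -m inch '[{"x":0,"y":0,"z":0,"yaw":0,"gripper":-1},{"x":0,"y":0,"z":0,"yaw":0,"gripper":-1},{"x":0,"y":0,"z":0,"yaw":0,"gripper":-1},{"x":0,"y":0,"z":0,"yaw":0,"gripper":-1},{"x":0,"y":0,"z":0,"yaw":0,"gripper":-1},{"x":0,"y":0,"z":0,"yaw":0,"gripper":-1},{"x":0,"y":0,"z":0,"yaw":0,"gripper":-1},{"x":0,"y":0,"z":0,"yaw":0,"gripper":-1},{"x":0,"y":0,"z":0,"yaw":0,"gripper":-1},{"x":0,"y":0,"z":0,"yaw":0,"gripper":-1},{"x":0,"y":0,"z":0,"yaw":0,"gripper":-1},{"x":0,"y":0,"z":0,"yaw":0,"gripper":-1}]' 20
```

```text
time_s: 25.72
ee_pos: [364.8, -244.4, 21.6]
ee_rot: [180.0, -0.2, 151.2]
force: [0.4, 1.0, 0.6]
gripper_width: 91.4
time_s: 26.72
ee_pos: [365.3, -246.2, 22.8]
ee_rot: [-180.0, 0.0, 151.0]
force: [-0.4, -0.9, 1.2]
gripper_width: 22.9
```

```bash
python3 -m inch '[{"x":0,"y":0,"z":-1.5,"yaw":0,"gripper":-1},{"x":0,"y":0,"z":-3.5,"yaw":0,"gripper":-1},{"x":0,"y":0,"z":-4,"yaw":0,"gripper":-1},{"x":0,"y":0,"z":-3.5,"yaw":0,"gripper":-1},{"x":0,"y":0,"z":-1.5,"yaw":0,"gripper":-1}]' && python3 -m inch '[{"x":0.35,"y":1.8,"z":0,"yaw":0,"gripper":-1},{"x":0.69,"y":3.7,"z":0,"yaw":0,"gripper":-1},{"x":0.69,"y":3.7,"z":0,"yaw":0,"gripper":-1},{"x":0.69,"y":3.7,"z":0,"yaw":0,"gripper":-1},{"x":0.69,"y":3.7,"z":0,"yaw":0,"gripper":-1},{"x":0.69,"y":3.7,"z":0,"yaw":0,"gripper":-1},{"x":0.69,"y":3.7,"z":0,"yaw":0,"gripper":-1},{"x":0.69,"y":3.7,"z":0,"yaw":0,"gripper":-1},{"x":0.35,"y":1.9,"z":0,"yaw":0,"gripper":-1},{"x":0,"y":0,"z":0,"yaw":0,"gripper":-1},{"x":0,"y":0,"z":0,"yaw":0,"gripper":-1}]'; python3 - <<'E'
from h import *
f=grab('wrist','can2.png'); go(461,40,27,151)
im=f['pixels']; 
for z in (74,): 
    a=np.radians(np.arange(0,360,15)); 
    for cx,cy in((488,25.3),(490.8,28.3)): print(cx,proj(f,np.c_[cx+71*np.cos(a),cy+71*np.sin(a),a*0+74]).round(0)[::3].tolist())
E
```

```text
time_s: 27.13
ee_pos: [367.1, -247.3, 167.1]
ee_rot: [-180.0, 0.4, 151.0]
force: [1.3, -0.3, -1.4]
gripper_width: 22.1
time_s: 28.05
ee_pos: [460.0, 40.3, 162.3]
ee_rot: [-179.9, -0.1, 151.2]
force: [-0.5, -0.5, -1.4]
gripper_width: 22.0
now [459.8  39.4 162.4] [-1.799e+02 -1.000e-01  1.511e+02] q6 -58.0 | trans-first cm [-0.08  0.11 13.54] | yaw units 0.01 | after-yaw cm [-0.08  0.11 13.54]
488 [[364.0, 352.0], [407.0, 306.0], [404.0, 242.0], [350.0, 198.0], [278.0, 206.0], [237.0, 260.0], [248.0, 322.0], [300.0, 359.0]]
490.8 [[369.0, 353.0], [412.0, 307.0], [409.0, 243.0], [355.0, 200.0], [284.0, 208.0], [242.0, 261.0], [253.0, 323.0], [305.0, 360.0]]
```

View pics/can2.png

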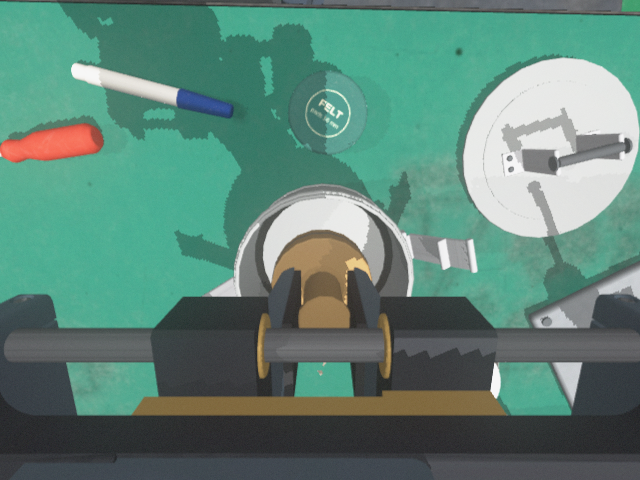

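The disc is held at (325,280) over the can. The rim spans columns 235 to 413 with its top at row 186, and the lid lies at about (550,148). I'll refit the can's centre.

```bash
python3 - <<'E'
from h import *
from scipy.optimize import least_squares
f=load('wrist'); a=np.linspace(0,2*np.pi,361)
def ext(c):
    p=proj(f,np.c_[c[0]+c[2]*np.cos(a),c[1]+c[2]*np.sin(a),a*0+74]); return np.array([p[:,0].min(),p[:,0].max(),p[:,1].min()])
r=least_squares(lambda c:ext([*c,71])-[235,413,186],[488,25]); print(r.x,r.fun)
r=least_squares(lambda c:ext(c)-[235,413,186],[488,25,71]); print(r.x,r.fun)
# rim by edge search upward along radial lines from outside: first non-green pixel
im=f['pixels'].astype(int); pts=[]
for ang in range(60,330,10):
    d=np.array([np.cos(np.radians(ang)),np.sin(np.radians(ang))])
    for rr in np.arange(85,55,-0.5):
        u,v=proj(f,[*(np.array([488,25.3])+rr*d),74])[0].round().astype(int)
        if 0<=u<640 and 150<=v<300:
            R,G,B=im[v,u]
            if G-R<15 and R>90: pts.append((ang,rr,u,v)); break
print(pts)
E
```

```text
[482.56312815  28.70707217] [-0.37801362  0.37817485  0.04579117]
[482.25137144  28.87853186  70.67804843] [ 5.68434189e-14 -1.13686838e-13  5.68434189e-14]
[(60, np.float64(70.5), np.int64(411), np.int64(285)), (70, np.float64(71.0), np.int64(412), np.int64(271)), (80, np.float64(85.0), np.int64(427), np.int64(250)), (90, np.float64(83.5), np.int64(418), np.int64(235)), (100, np.float64(73.0), np.int64(398), np.int64(228)), (110, np.float64(73.0), np.int64(387), np.int64(216)), (120, np.float64(75.0), np.int64(375), np.int64(204)), (130, np.float64(77.0), np.int64(361), np.int64(194)), (140, np.float64(78.5), np.int64(344), np.int64(187)), (150, np.float64(79.0), np.int64(326), np.int64(184)), (160, np.float64(78.5), np.int64(307), np.int64(186)), (170, np.float64(77.5), np.int64(290), np.int64(192)), (180, np.float64(76.0), np.int64(275), np.int64(201)), (190, np.float64(73.5), np.int64(263), np.int64(213)), (200, np.float64(73.0), np.int64(252), np.int64(225)), (210, np.float64(73.0), np.int64(243), np.int64(238)), (220, np.float64(72.5), np.int64(237), np.int64(252)), (230, np.float64(72.5), np.int64(234), np.int64(267)), (240, np.float64(79.0), np.int64(225), np.int64(282)), (250, np.float64(73.5), np.int64(234), np.int64(296))]
```

The fit was pulled off by the visible outer wall below the rim. The side points agree with (488,25). Lowering.

```bash
python3 -m inch '[{"x":-0.08,"y":0.1,"z":2,"yaw":0,"gripper":-1},{"x":0,"y":0,"z":3,"yaw":0,"gripper":-1},{"x":0,"y":0,"z":3,"yaw":0,"gripper":-1},{"x":0,"y":0,"z":2.5,"yaw":0,"gripper":-1},{"x":0,"y":0,"z":1.5,"yaw":0,"gripper":-1},{"x":0,"y":0,"z":0.8,"yaw":0,"gripper":-1},{"x":0,"y":0,"z":0.5,"yaw":0,"gripper":-1},{"x":0,"y":0,"z":0,"yaw":0,"gripper":-1},{"x":0,"y":0,"z":0,"yaw":0,"gripper":-1}]'; python3 -m inch '[{"x":0,"y":0,"z":0.1,"yaw":0,"gripper":-1},{"x":0,"y":0,"z":0.1,"yaw":0,"gripper":-1},{"x":0,"y":0,"z":0,"yaw":0,"gripper":-1}]'
```

```text
time_s: 28.85
ee_pos: [462.3, 39.7, 30.5]
ee_rot: [180.0, 0.1, 151.0]
force: [0.5, -0.7, -1.2]
gripper_width: 22.4
time_s: 29.1
ee_pos: [462.0, 40.1, 28.4]
ee_rot: [180.0, 0.1, 151.0]
force: [0.4, 0.2, -0.8]
gripper_width: 22.9
```

```bash
python3 -m inch '[{"x":0,"y":0,"z":0.1,"yaw":0,"gripper":-1},{"x":0,"y":0,"z":0.1,"yaw":0,"gripper":-1},{"x":0,"y":0,"z":0,"yaw":0,"gripper":-1}]'; python3 -m inch '[{"x":0,"y":0,"z":0.1,"yaw":0,"gripper":-1},{"x":0,"y":0,"z":0,"yaw":0,"gripper":-1}]'
```

```text
time_s: 29.35
ee_pos: [461.6, 40.1, 25.8]
ee_rot: [180.0, 0.0, 151.0]
force: [0.1, -0.4, -0.0]
gripper_width: 22.8
time_s: 29.52
ee_pos: [461.9, 39.8, 25.6]
ee_rot: [-180.0, 0.1, 151.0]
force: [-2.0, -2.5, 6.9]
gripper_width: 22.6
```

```bash
python3 -m inch '[{"x":0,"y":0,"z":0,"yaw":0,"gripper":0},{"x":0,"y":0,"z":0,"yaw":0,"gripper":0},{"x":0,"y":0,"z":0,"yaw":0,"gripper":0},{"x":0,"y":0,"z":-2,"yaw":0,"gripper":0},{"x":0,"y":0,"z":-4,"yaw":0,"gripper":0},{"x":0,"y":0,"z":-4,"yaw":0,"gripper":0},{"x":0,"y":0,"z":-4,"yaw":0,"gripper":0},{"x":0,"y":0,"z":-4,"yaw":0,"gripper":0},{"x":0,"y":0,"z":-4,"yaw":0,"gripper":0}]' && python3 -m inch '[{"x":-1.18,"y":-3.45,"z":0,"yaw":0,"gripper":1},{"x":-1.18,"y":-3.45,"z":0,"yaw":0,"gripper":1},{"x":-1.18,"y":-3.45,"z":0,"yaw":0,"gripper":1},{"x":-1.18,"y":-3.45,"z":0,"yaw":0,"gripper":1},{"x":-1.18,"y":-3.45,"z":0,"yaw":0,"gripper":1},{"x":-1.18,"y":-3.45,"z":0,"yaw":0,"gripper":1},{"x":-1.18,"y":-3.45,"z":0,"yaw":0,"gripper":1},{"x":-1.18,"y":-3.45,"z":0,"yaw":0,"gripper":1},{"x":-1.18,"y":-3.45,"z":0,"yaw":0,"gripper":1},{"x":-1.18,"y":-3.45,"z":0,"yaw":0,"gripper":1},{"x":0,"y":0,"z":0,"yaw":0,"gripper":1},{"x":0,"y":0,"z":0,"yaw":0,"gripper":1}]'
cat > disc.py <<'E'
from h import *
f=grab('wrist','d2.png')
hsv=cv2.cvtColor(f['pixels'],cv2.COLOR_RGB2HSV)
m=cv2.inRange(hsv,(8,90,60),(25,255,255)); n,_,st,ct=cv2.connectedComponentsWithStats(m)
for i in range(1,n):
    if st[i,4]>300 and st[i,1]+st[i,3]<330:
        l,t,w,h=st[i,:4]; print(st[i],'disc z15',atz(f,(l+w/2,t+h/2),15).round(1))
E
python3 - <<'E'
import disc
from h import *
go(397,-333,22,150.6)
E
```

```text
time_s: 30.27
ee_pos: [461.1, 40.2, 246.8]
ee_rot: [180.0, 0.0, 151.0]
force: [0.6, -0.2, -0.5]
gripper_width: 45.4
time_s: 31.27
ee_pos: [397.1, -320.1, 244.1]
ee_rot: [180.0, -0.1, 150.8]
force: [-0.1, -0.1, -0.6]
gripper_width: 91.5
[ 288  196   48   47 1768] disc z15 [ 397.9 -335.1   15. ]
now [ 397.3 -318.9  244.3] [ 1.799e+02 -1.000e-01  1.509e+02] q6 -101.0 | trans-first cm [-0.66 -1.25 22.23] | yaw units 0.06 | after-yaw cm [-0.66 -1.24 22.23]
```

```bash
python3 -m inch '[{"x":-0.7,"y":-1.35,"z":1,"yaw":0,"gripper":1},{"x":0,"y":0,"z":3.9,"yaw":0,"gripper":1},{"x":0,"y":0,"z":3.9,"yaw":0,"gripper":1},{"x":0,"y":0,"z":3.9,"yaw":0,"gripper":1},{"x":0,"y":0,"z":3.5,"yaw":0,"gripper":1},{"x":0,"y":0,"z":3,"yaw":0,"gripper":1},{"x":0,"y":0,"z":2,"yaw":0,"gripper":1},{"x":0,"y":0,"z":1,"yaw":0,"gripper":1},{"x":0,"y":0,"z":0,"yaw":0,"gripper":1}]' 20 && python3 -m inch '[{"x":0,"y":0,"z":0,"yaw":0,"gripper":-1},{"x":0,"y":0,"z":0,"yaw":0,"gripper":-1},{"x":0,"y":0,"z":0,"yaw":0,"gripper":-1},{"x":0,"y":0,"z":0,"yaw":0,"gripper":-1},{"x":0,"y":0,"z":0,"yaw":0,"gripper":-1},{"x":0,"y":0,"z":0,"yaw":0,"gripper":-1},{"x":0,"y":0,"z":0,"yaw":0,"gripper":-1},{"x":0,"y":0,"z":0,"yaw":0,"gripper":-1},{"x":0,"y":0,"z":0,"yaw":0,"gripper":-1},{"x":0,"y":0,"z":0,"yaw":0,"gripper":-1},{"x":0,"y":0,"z":0,"yaw":0,"gripper":-1},{"x":0,"y":0,"z":0,"yaw":0,"gripper":-1}]' 20; python3 -c "
from h import *
go(515,10.5,165,151)"
```

```text
time_s: 32.07
ee_pos: [396.2, -332.3, 20.6]
ee_rot: [179.9, -0.3, 151.1]
force: [-0.5, -0.3, 1.0]
gripper_width: 91.1
time_s: 33.07
ee_pos: [397.2, -334.2, 22.8]
ee_rot: [-180.0, 0.0, 151.0]
force: [-1.3, -0.4, 0.6]
gripper_width: 22.3
now [ 397.2 -334.2   22.8] [-180.    0.  151.] q6 -102.0 | trans-first cm [  6.4   35.86 -14.22] | yaw units 0.0 | after-yaw cm [  6.41  35.86 -14.22]
```

```bash
python3 -m inch '[{"x":0,"y":0,"z":-1.5,"yaw":0,"gripper":-1},{"x":0,"y":0,"z":-3.5,"yaw":0,"gripper":-1},{"x":0,"y":0,"z":-4,"yaw":0,"gripper":-1},{"x":0,"y":0,"z":-3.5,"yaw":0,"gripper":-1},{"x":0,"y":0,"z":-1.5,"yaw":0,"gripper":-1}]' && python3 -m inch '[{"x":1.2,"y":1.8,"z":0,"yaw":0,"gripper":-1},{"x":1.2,"y":3.5,"z":0,"yaw":0,"gripper":-1},{"x":0.5,"y":3.5,"z":0,"yaw":0,"gripper":-1},{"x":0.5,"y":3.5,"z":0,"yaw":0,"gripper":-1},{"x":0.5,"y":3.5,"z":0,"yaw":0,"gripper":-1},{"x":0.5,"y":3.5,"z":0,"yaw":0,"gripper":-1},{"x":0.5,"y":3.5,"z":0,"yaw":0,"gripper":-1},{"x":0.5,"y":3.5,"z":0,"yaw":0,"gripper":-1},{"x":0.5,"y":3.5,"z":0,"yaw":0,"gripper":-1},{"x":0.5,"y":3.5,"z":0,"yaw":0,"gripper":-1},{"x":0,"y":2.6,"z":0,"yaw":0,"gripper":-1},{"x":0,"y":0,"z":0,"yaw":0,"gripper":-1}]'; python3 - <<'E'
from h import *
go(515,10.5,30,151)
f=grab('wrist','can3.png'); print('rim488',proj(f,[[488+71*np.cos(np.radians(a)),25.3+71*np.sin(np.radians(a)),74] for a in(60,240,150)]).round(0).tolist(),'knob1',proj(f,[461.5,40,65]))
hsv=cv2.cvtColor(f['pixels'],cv2.COLOR_RGB2HSV)
m=cv2.inRange(hsv,(8,90,60),(25,255,255)); n,_,st,ct=cv2.connectedComponentsWithStats(m)
print([s.tolist() for s in st[1:] if s[4]>100])
im=f['pixels'].astype(int); print([(u,im[240,u].tolist()) for u in range(215,440,6)])
E
```

```text
time_s: 33.48
ee_pos: [398.9, -335.5, 167.5]
ee_rot: [-179.9, 0.4, 151.0]
force: [0.6, -1.3, -0.5]
gripper_width: 22.5
time_s: 34.48
ee_pos: [517.1, 15.1, 162.5]
ee_rot: [179.8, 0.0, 151.2]
force: [0.5, -0.4, -2.2]
gripper_width: 22.8
now [517.1  15.1 162.5] [179.8   0.  151.2] q6 -61.0 | trans-first cm [-0.03 -0.5  13.25] | yaw units 0.05 | after-yaw cm [-0.04 -0.5  13.25]
rim488 [[410.0, 208.0], [222.0, 204.0], [318.0, 106.0]] knob1 [[316.12678166 164.51838077]]
[[285, 129, 63, 64, 3174], [272, 237, 99, 91, 5058], [257, 313, 14, 66, 522], [378, 314, 14, 65, 525], [133, 390, 373, 26, 7354]]
[(215, [214, 215, 215]), (221, [86, 172, 147]), (227, [86, 170, 148]), (233, [224, 226, 224]), (239, [117, 120, 118]), (245, [114, 116, 113]), (251, [107, 110, 109]), (257, [108, 110, 108]), (263, [111, 113, 110]), (269, [73, 73, 70]), (275, [71, 70, 69]), (281, [151, 152, 150]), (287, [151, 149, 148]), (293, [144, 142, 136]), (299, [99, 91, 76]), (305, [115, 98, 76]), (311, [115, 97, 74]), (317, [156, 130, 96]), (323, [146, 120, 87]), (329, [130, 108, 80]), (335, [120, 100, 76]), (341, [113, 97, 76]), (347, [107, 93, 73]), (353, [164, 164, 161]), (359, [70, 68, 66]), (365, [74, 72, 67]), (371, [105, 105, 104]), (377, [105, 106, 104]), (383, [103, 106, 100]), (389, [97, 97, 97]), (395, [92, 97, 95]), (401, [165, 188, 180]), (407, [83, 160, 137]), (413, [83, 159, 136]), (419, [86, 159, 135]), (425, [86, 152, 131]), (431, [83, 145, 125]), (437, [87, 149, 127])]
```

```bash
python3 -m inch '[{"x":0,"y":-0.5,"z":2,"yaw":0,"gripper":-1},{"x":0,"y":0,"z":3,"yaw":0,"gripper":-1},{"x":0,"y":0,"z":3,"yaw":0,"gripper":-1},{"x":0,"y":0,"z":2.5,"yaw":0,"gripper":-1},{"x":0,"y":0,"z":1.5,"yaw":0,"gripper":-1},{"x":0,"y":0,"z":0.8,"yaw":0,"gripper":-1},{"x":0,"y":0,"z":0.5,"yaw":0,"gripper":-1},{"x":0,"y":0,"z":0.2,"yaw":0,"gripper":-1},{"x":0,"y":0,"z":0,"yaw":0,"gripper":-1},{"x":0,"y":0,"z":0,"yaw":0,"gripper":-1}]'; python3 -m inch '[{"x":0,"y":0,"z":0.1,"yaw":0,"gripper":-1},{"x":0,"y":0,"z":0.1,"yaw":0,"gripper":-1},{"x":0,"y":0,"z":0,"yaw":0,"gripper":-1}]'; python3 -m inch '[{"x":0,"y":0,"z":0.1,"yaw":0,"gripper":-1},{"x":0,"y":0,"z":0,"yaw":0,"gripper":-1}]'
```

```text
time_s: 35.37
ee_pos: [513.6, 6.4, 28.8]
ee_rot: [179.9, 0.1, 151.0]
force: [-0.4, 0.6, -0.9]
gripper_width: 22.5
time_s: 35.62
ee_pos: [513.0, 6.6, 26.1]
ee_rot: [180.0, 0.0, 151.0]
force: [-0.5, 0.2, -0.1]
gripper_width: 22.7
time_s: 35.78
ee_pos: [513.1, 6.3, 25.6]
ee_rot: [180.0, 0.1, 151.0]
force: [-1.4, -2.0, 3.9]
gripper_width: 22.7
```

```bash
python3 -m inch '[{"x":0,"y":0,"z":0,"yaw":0,"gripper":0},{"x":0,"y":0,"z":0,"yaw":0,"gripper":0},{"x":0,"y":0,"z":0,"yaw":0,"gripper":0},{"x":0,"y":0,"z":-2,"yaw":0,"gripper":0},{"x":0,"y":0,"z":-4,"yaw":0,"gripper":0},{"x":0,"y":0,"z":-4,"yaw":0,"gripper":0},{"x":0,"y":0,"z":-4,"yaw":0,"gripper":0},{"x":0,"y":0,"z":-4,"yaw":0,"gripper":0},{"x":-4,"y":0,"z":-1,"yaw":0,"gripper":0.5},{"x":-2,"y":0,"z":0,"yaw":0,"gripper":0.5},{"x":0,"y":0,"z":0,"yaw":0,"gripper":0.5},{"x":0,"y":0,"z":0,"yaw":0,"gripper":0.5}]'; python3 - <<'E'
from h import *
f=grab('wrist','can4.png')
hsv=cv2.cvtColor(f['pixels'],cv2.COLOR_RGB2HSV)
m=cv2.inRange(hsv,(8,90,60),(25,255,255)); n,_,st,ct=cv2.connectedComponentsWithStats(m)
for s in st[1:]:
    if s[4]>200 and s[1]<300: print(s.tolist(),atz(f,(s[0]+s[2]/2,s[1]+s[3]/2),20).round(1))
rs=[]
im=f['pixels'].astype(int)
import sys
c=np.array([488,25.3])
for ang in range(0,360,12):
    d=np.array([np.cos(np.radians(ang)),np.sin(np.radians(ang))])
    for rr in np.arange(85,55,-0.5):
        u,v=proj(f,[*(c+rr*d),74])[0].round().astype(int)
        if 0<=u<640 and 0<=v<265:
            R,G,B=im[v,u]
            if G-R<20 and R>60: rs.append((ang,float(rr))); break
print(rs)
go(499.5,250,240,166)
E
```

```text
time_s: 36.78
ee_pos: [565.4, -22.7, 214.2]
ee_rot: [-180.0, -0.1, 151.0]
force: [-0.1, 0.0, -0.7]
gripper_width: 67.4
[299, 63, 57, 62, 2774] [460.4  40.5  20. ]
[295, 132, 55, 57, 2382] [512.8   5.8  20. ]
[(0, 70.5), (12, 71.5), (24, 71.5), (36, 71.0), (48, 71.5), (60, 71.5), (72, 85.0), (84, 71.0), (96, 72.0), (108, 71.5), (120, 71.5), (132, 71.5), (144, 85.0), (156, 85.0), (168, 72.0), (180, 72.5), (192, 72.5), (204, 72.0), (216, 72.5), (228, 72.5), (240, 72.5), (252, 85.0), (264, 75.5), (276, 71.0), (288, 71.0), (300, 71.0), (312, 71.0), (324, 71.0), (336, 71.0), (348, 71.0)]
now [564.5 -22.3 213.9] [-1.80e+02 -1.00e-01  1.51e+02] q6 -64.0 | trans-first cm [18.89 20.66 -2.61] | yaw units -3.0 | after-yaw cm [12.9  24.85 -2.61]
```

```bash
python3 -m inch '[{"x":0,"y":0,"z":-1,"yaw":-1,"gripper":1},{"x":0,"y":0,"z":-1,"yaw":-1,"gripper":1},{"x":0,"y":0,"z":-0.6,"yaw":-1,"gripper":1},{"x":1.61,"y":3.1,"z":0,"yaw":0,"gripper":1},{"x":1.61,"y":3.1,"z":0,"yaw":0,"gripper":1},{"x":1.61,"y":3.1,"z":0,"yaw":0,"gripper":1},{"x":1.61,"y":3.1,"z":0,"yaw":0,"gripper":1},{"x":1.61,"y":3.1,"z":0,"yaw":0,"gripper":1},{"x":1.61,"y":3.1,"z":0,"yaw":0,"gripper":1},{"x":1.61,"y":3.1,"z":0,"yaw":0,"gripper":1},{"x":1.61,"y":3.1,"z":0,"yaw":0,"gripper":1},{"x":0,"y":0,"z":0,"yaw":0,"gripper":1}]'; python3 -m inch '[{"x":0,"y":0,"z":0,"yaw":0,"gripper":1},{"x":0,"y":0,"z":0,"yaw":0,"gripper":1}]';python3 - <<'E'
from h import *
go(499.5,250,17,166)
f=grab('wrist','lid2.png'); im=f['pixels'].astype(int); rs=[]
c=np.array([499.5,250])
for ang in range(0,360,15):
    d=np.array([np.cos(np.radians(ang)),np.sin(np.radians(ang))])
    for rr in np.arange(92,60,-0.5):
        u,v=proj(f,[*(c+rr*d),9])[0].round().astype(int)
        if 0<=u<640 and 0<=v<265:
            R,G,B=im[v,u]
            if G-R<20 and R>100: rs.append((ang,float(rr))); break
print(rs)
E
```

```text
time_s: 37.83
ee_pos: [497.1, 254.6, 240.1]
ee_rot: [179.9, -0.2, 166.3]
force: [0.1, -0.8, -0.7]
gripper_width: 90.9
time_s: 38.0
ee_pos: [499.3, 248.8, 240.4]
ee_rot: [-179.9, -0.0, 166.1]
force: [0.0, -0.1, -0.1]
gripper_width: 91.5
now [499.3 248.8 240.4] [-179.9   -0.   166.1] q6 -51.0 | trans-first cm [1.000e-02 1.200e-01 2.234e+01] | yaw units 0.01 | after-yaw cm [1.000e-02 1.200e-01 2.234e+01]
[(0, 65.5), (15, 72.5), (30, 76.0), (45, 77.0), (60, 78.0), (75, 78.5), (90, 78.5), (105, 78.5), (120, 79.0), (135, 79.0), (150, 79.0), (165, 79.0), (180, 79.0), (195, 78.0), (210, 78.0), (225, 78.0), (240, 77.5), (255, 76.5), (270, 76.0), (285, 75.0), (300, 75.5), (315, 74.0), (330, 66.0), (345, 63.5)]
```

```bash
python3 -m inch '[{"x":0,"y":0.1,"z":2.3,"yaw":0,"gripper":1},{"x":0,"y":0,"z":4,"yaw":0,"gripper":1},{"x":0,"y":0,"z":4,"yaw":0,"gripper":1},{"x":0,"y":0,"z":4,"yaw":0,"gripper":1},{"x":0,"y":0,"z":3.5,"yaw":0,"gripper":1},{"x":0,"y":0,"z":2.5,"yaw":0,"gripper":1},{"x":0,"y":0,"z":1.3,"yaw":0,"gripper":1},{"x":0,"y":0,"z":0.6,"yaw":0,"gripper":1},{"x":0,"y":0,"z":0,"yaw":0,"gripper":1},{"x":0,"y":0,"z":0,"yaw":0,"gripper":1}]' && python3 -m inch '[{"x":0,"y":0,"z":0,"yaw":0,"gripper":-1},{"x":0,"y":0,"z":0,"yaw":0,"gripper":-1},{"x":0,"y":0,"z":0,"yaw":0,"gripper":-1},{"x":0,"y":0,"z":0,"yaw":0,"gripper":-1},{"x":0,"y":0,"z":0,"yaw":0,"gripper":-1},{"x":0,"y":0,"z":0,"yaw":0,"gripper":-1},{"x":0,"y":0,"z":0,"yaw":0,"gripper":-1},{"x":0,"y":0,"z":0,"yaw":0,"gripper":-1}]' 25 && python3 -m inch '[{"x":0,"y":0,"z":-1.5,"yaw":0,"gripper":-1},{"x":0,"y":0,"z":-3.5,"yaw":0,"gripper":-1},{"x":0,"y":0,"z":-4,"yaw":0,"gripper":-1},{"x":0,"y":0,"z":-4,"yaw":0,"gripper":-1},{"x":0,"y":0,"z":-1.5,"yaw":0,"gripper":-1},{"x":0,"y":0,"z":0,"yaw":0,"gripper":-1},{"x":0,"y":0,"z":0,"yaw":0,"gripper":-1}]'; python3 -c "
from h import *
go(488.5,24.8,110)"
```

```text
time_s: 38.88
ee_pos: [501.3, 249.7, 19.5]
ee_rot: [180.0, 0.0, 165.9]
force: [0.1, -0.2, -0.4]
gripper_width: 91.1
time_s: 39.55
ee_pos: [500.5, 250.3, 19.1]
ee_rot: [180.0, 0.0, 166.0]
force: [-1.5, -0.4, 2.1]
gripper_width: 52.1
time_s: 40.13
ee_pos: [500.4, 250.2, 163.9]
ee_rot: [180.0, 0.0, 166.0]
force: [-0.2, -0.1, -1.5]
gripper_width: 51.8
now [500.4 250.2 163.9] [180.   0. 166.] q6 -51.0 | trans-first cm [ -4.3  -22.16   5.39] | yaw units 0.0 | after-yaw cm [ -4.3  -22.16   5.39]
```

```bash
python3 -m inch '[{"x":-0.4,"y":-2,"z":0,"yaw":0,"gripper":-1},{"x":-0.75,"y":-3.75,"z":0,"yaw":0,"gripper":-1},{"x":-0.75,"y":-3.75,"z":0,"yaw":0,"gripper":-1},{"x":-0.75,"y":-3.75,"z":0,"yaw":0,"gripper":-1},{"x":-0.75,"y":-3.75,"z":0,"yaw":0,"gripper":-1},{"x":-0.6,"y":-3.2,"z":0,"yaw":0,"gripper":-1},{"x":-0.37,"y":-1.92,"z":0,"yaw":0,"gripper":-1},{"x":0,"y":0,"z":2.5,"yaw":0,"gripper":-1},{"x":0,"y":0,"z":2,"yaw":0,"gripper":-1},{"x":0,"y":0,"z":1,"yaw":0,"gripper":-1},{"x":0,"y":0,"z":0,"yaw":0,"gripper":-1},{"x":0,"y":0,"z":0,"yaw":0,"gripper":-1}]'; python3 -m inch '[{"x":0,"y":0,"z":0,"yaw":0,"gripper":-1},{"x":0,"y":0,"z":0,"yaw":0,"gripper":-1}]'; python3 -c "
from h import *
go(489.3,25,87)"
```

```text
time_s: 41.13
ee_pos: [488.5, 25.2, 107.5]
ee_rot: [-180.0, -0.2, 166.0]
force: [0.6, 0.3, -0.6]
gripper_width: 51.7
time_s: 41.3
ee_pos: [490.2, 25.4, 109.6]
ee_rot: [180.0, 0.1, 166.0]
force: [0.3, 0.6, -1.2]
gripper_width: 51.7
now [490.2  25.4 109.6] [1.80e+02 1.00e-01 1.66e+02] q6 -74.0 | trans-first cm [ 0.08 -0.06  2.26] | yaw units 0.0 | after-yaw cm [ 0.08 -0.06  2.26]
```

```bash
python3 -m inch '[{"x":0.08,"y":-0.05,"z":0.7,"yaw":0,"gripper":-1},{"x":0,"y":0,"z":0.6,"yaw":0,"gripper":-1},{"x":0,"y":0,"z":0,"yaw":0,"gripper":-1},{"x":0,"y":0,"z":0,"yaw":0,"gripper":-1}]'; python3 -m inch '[{"x":0,"y":0,"z":0.2,"yaw":0,"gripper":-1},{"x":0,"y":0,"z":0.2,"yaw":0,"gripper":-1},{"x":0,"y":0,"z":0,"yaw":0,"gripper":-1}]';  python3 -m inch '[{"x":0,"y":0,"z":0.2,"yaw":0,"gripper":-1},{"x":0,"y":0,"z":0.1,"yaw":0,"gripper":-1},{"x":0,"y":0,"z":0,"yaw":0,"gripper":-1}]'
```

```text
time_s: 41.63
ee_pos: [488.1, 24.8, 95.4]
ee_rot: [-180.0, -0.1, 166.0]
force: [0.2, 0.2, -2.0]
gripper_width: 51.8
time_s: 41.88
ee_pos: [488.3, 24.8, 91.5]
ee_rot: [-180.0, -0.0, 166.0]
force: [1.0, -0.5, -0.0]
gripper_width: 51.7
time_s: 42.13
ee_pos: [488.4, 24.7, 88.6]
ee_rot: [-180.0, -0.0, 166.0]
force: [0.8, -0.7, -1.0]
gripper_width: 52.1
```

```bash
python3 -m inch '[{"x":0,"y":0,"z":0.1,"yaw":0,"gripper":-1},{"x":0,"y":0,"z":0.1,"yaw":0,"gripper":-1},{"x":0,"y":0,"z":0,"yaw":0,"gripper":-1}]'; python3 -m inch '[{"x":0,"y":0,"z":0.1,"yaw":0,"gripper":-1},{"x":0,"y":0,"z":0,"yaw":0,"gripper":-1}]'
```

```text
time_s: 42.38
ee_pos: [488.7, 24.8, 87.0]
ee_rot: [180.0, 0.0, 166.0]
force: [-1.7, 0.3, 0.6]
gripper_width: 51.7
time_s: 42.55
ee_pos: [488.7, 24.8, 87.0]
ee_rot: [180.0, 0.0, 166.0]
force: [-1.7, 0.2, 7.8]
gripper_width: 51.9
```

```bash
python3 -m inch '[{"x":0,"y":0,"z":0,"yaw":0,"gripper":1},{"x":0,"y":0,"z":0,"yaw":0,"gripper":1},{"x":0,"y":0,"z":0,"yaw":0,"gripper":1},{"x":0,"y":0,"z":0,"yaw":0,"gripper":1},{"x":0,"y":0,"z":0,"yaw":0,"gripper":1},{"x":0,"y":0,"z":-2,"yaw":0,"gripper":1},{"x":0,"y":0,"z":-3.5,"yaw":0,"gripper":1},{"x":0,"y":0,"z":-4,"yaw":0,"gripper":1},{"x":0,"y":0,"z":-2.5,"yaw":0,"gripper":-1},{"x":0,"y":0,"z":0,"yaw":0,"gripper":-1}]' && python3 -m inch '[{"x":0,"y":0,"z":0,"yaw":1,"gripper":-1},{"x":0,"y":0,"z":0,"yaw":1,"gripper":-1},{"x":0,"y":0,"z":0,"yaw":1,"gripper":-1},{"x":0,"y":0,"z":0,"yaw":1,"gripper":-1},{"x":0,"y":0,"z":0,"yaw":1,"gripper":-1},{"x":0,"y":0,"z":0,"yaw":1,"gripper":-1},{"x":0,"y":0,"z":0,"yaw":1,"gripper":-1},{"x":0,"y":0,"z":0,"yaw":1,"gripper":-1},{"x":0,"y":0,"z":0,"yaw":1,"gripper":-1}]' && python3 -m inch '[{"x":0,"y":0,"z":0,"yaw":1,"gripper":-1},{"x":0,"y":0,"z":0,"yaw":1,"gripper":-1},{"x":0,"y":0,"z":0,"yaw":1,"gripper":-1},{"x":0,"y":0,"z":0,"yaw":1,"gripper":-1},{"x":0,"y":0,"z":0,"yaw":1,"gripper":-1},{"x":0,"y":0,"z":0,"yaw":1,"gripper":-1},{"x":0,"y":0,"z":0,"yaw":1,"gripper":-1},{"x":0,"y":0,"z":0,"yaw":1,"gripper":-1},{"x":0,"y":0,"z":0,"yaw":1,"gripper":-1},{"x":0,"y":0,"z":0,"yaw":0,"gripper":-1},{"x":0,"y":0,"z":0,"yaw":0,"gripper":-1}]'; python3 - <<'E'
from tabs import *
go(*(c+145*u),62,75.6); go(*(c-145*u),62,75.6)
f=grab('wrist'); print(prof(f,1,90,range(70,125,4))); print(prof(f,-1,90,range(70,125,4)))
im=f['pixels'].astype(int); rs=[]
for ang in range(0,360,15):
    d=np.array([np.cos(np.radians(ang)),np.sin(np.radians(ang))])
    for rr in np.arange(92,60,-0.5):
        uu,v=proj(f,[*(c+rr*d),76])[0].round().astype(int)
        if 0<=uu<640 and 0<=v<262:
            R,G,B=im[v,uu]
            if G-R<20 and R>100: rs.append((ang,float(rr))); break
print(rs)
E
```

```text
time_s: 43.38
ee_pos: [492.1, 24.9, 211.5]
ee_rot: [179.8, 0.7, 166.0]
force: [1.0, 0.1, 0.7]
gripper_width: 80.9
time_s: 44.13
ee_pos: [488.1, 24.7, 204.9]
ee_rot: [-179.9, -0.0, 120.8]
force: [0.2, 0.5, 0.7]
gripper_width: 20.9
time_s: 45.05
ee_pos: [488.2, 24.7, 205.2]
ee_rot: [-179.9, 0.0, 76.1]
force: [-0.3, -0.6, 0.8]
gripper_width: 0.1
now [488.2  24.7 205.2] [-179.9    0.    76.1] q6 15.0 | trans-first cm [14.55  0.1  14.32] | yaw units 0.11 | after-yaw cm [14.55 -0.03 14.32]
now [488.2  24.7 205.2] [-179.9    0.    76.1] q6 15.0 | trans-first cm [-14.45  -0.17  14.32] | yaw units 0.11 | after-yaw cm [-14.45  -0.03  14.32]
[(70, [208, 210, 207]), (74, [207, 210, 206]), (78, [197, 197, 198]), (82, [115, 117, 117]), (86, [117, 118, 119]), (90, [99, 102, 100]), (94, [224, 223, 224]), (98, [229, 228, 230]), (102, [137, 141, 139]), (106, [142, 143, 143]), (110, [131, 132, 134]), (114, [231, 231, 232]), (118, [63, 134, 116]), (122, [67, 136, 115])]
[(70, [141, 142, 140]), (74, [135, 135, 136]), (78, [130, 131, 130]), (82, [136, 135, 138]), (86, [74, 74, 77]), (90, [66, 68, 69]), (94, [75, 75, 76]), (98, [78, 78, 80]), (102, [92, 93, 94]), (106, [125, 124, 127]), (110, [121, 121, 123]), (114, [116, 116, 118]), (118, [110, 110, 112]), (122, [50, 48, 45])]
[(0, 76.0), (15, 76.0), (30, 76.5), (45, 77.0), (60, 77.0), (75, 92.0), (90, 79.0), (105, 78.0), (120, 79.0), (135, 92.0), (150, 79.5), (165, 79.5), (180, 79.5), (330, 75.5), (345, 75.5)]
```

```bash
python3 -m inch '[{"x":3.6,"y":0,"z":0,"yaw":0,"gripper":-1},{"x":3.6,"y":0,"z":0,"yaw":0,"gripper":-1},{"x":3.6,"y":0,"z":0,"yaw":0,"gripper":-1},{"x":3.7,"y":0,"z":0,"yaw":0,"gripper":-1},{"x":0,"y":0,"z":0,"yaw":0,"gripper":-1},{"x":0,"y":0,"z":3.6,"yaw":0,"gripper":-1},{"x":0,"y":0,"z":3.6,"yaw":0,"gripper":-1},{"x":0,"y":0,"z":3.6,"yaw":0,"gripper":-1},{"x":0,"y":0,"z":3.5,"yaw":0,"gripper":-1},{"x":0,"y":0,"z":0,"yaw":0,"gripper":-1},{"x":0,"y":0,"z":0,"yaw":0,"gripper":-1}]' && python3 -m inch '[{"x":-0.8,"y":0,"z":0,"yaw":0,"gripper":-1},{"x":-0.8,"y":0,"z":0,"yaw":0,"gripper":-1},{"x":-0.5,"y":0,"z":-0.2,"yaw":0,"gripper":-1},{"x":-0.5,"y":0,"z":-0.2,"yaw":0,"gripper":-1},{"x":-0.5,"y":0,"z":-0.2,"yaw":0,"gripper":-1},{"x":-0.5,"y":0,"z":-0.2,"yaw":0,"gripper":-1},{"x":-0.5,"y":0,"z":-0.2,"yaw":0,"gripper":-1},{"x":0,"y":0,"z":0,"yaw":0,"gripper":-1},{"x":0,"y":0,"z":0,"yaw":0,"gripper":-1}]' && python3 -m inch '[{"x":1.5,"y":0,"z":0,"yaw":0,"gripper":-1},{"x":2,"y":0,"z":0,"yaw":0,"gripper":-1},{"x":0,"y":0,"z":0,"yaw":0,"gripper":-1},{"x":0,"y":0,"z":-3.5,"yaw":0,"gripper":-1},{"x":0,"y":0,"z":-3.5,"yaw":0,"gripper":-1},{"x":0,"y":0,"z":-3.5,"yaw":0,"gripper":-1},{"x":0,"y":0,"z":-3.5,"yaw":0,"gripper":-1},{"x":-3.5,"y":0,"z":0,"yaw":0,"gripper":-1},{"x":-3.5,"y":0,"z":0,"yaw":0,"gripper":-1},{"x":-3.5,"y":0,"z":0,"yaw":0,"gripper":-1},{"x":-3.5,"y":0,"z":0,"yaw":0,"gripper":-1},{"x":0,"y":0,"z":0,"yaw":0,"gripper":-1}]'; python3 - <<'E'
from tabs import *
f=grab('wrist'); print(prof(f,1,90,range(70,125,4)))
go(*(c-145*u),62,75.6)
E
```

```text
time_s: 46.02
ee_pos: [522.4, 164.9, 61.7]
ee_rot: [-179.8, 0.1, 76.1]
force: [0.5, 0.2, -0.3]
gripper_width: 0.5
time_s: 46.77
ee_pos: [513.7, 125.4, 73.0]
ee_rot: [180.0, -0.0, 76.0]
force: [-0.4, 0.1, -0.5]
gripper_width: 0.7
time_s: 47.77
ee_pos: [486.1, 18.9, 212.7]
ee_rot: [-179.9, 0.2, 75.8]
force: [-0.2, 0.8, -0.6]
gripper_width: 0.5
[(70, [205, 209, 206]), (74, [149, 152, 153]), (78, [175, 175, 177]), (82, [133, 134, 135]), (86, [228, 229, 230]), (90, [79, 132, 115]), (94, [70, 116, 100]), (98, [75, 126, 109]), (102, [77, 134, 117]), (106, [71, 135, 114]), (110, [65, 135, 115]), (114, [65, 136, 116]), (118, [64, 136, 116]), (122, [66, 134, 115])]
now [487.2  21.4 212.8] [-180.     0.    75.8] q6 15.0 | trans-first cm [-14.1   -0.07  15.08] | yaw units 0.04 | after-yaw cm [-14.1   -0.02  15.08]
```

The left clip now reads as it did when shut. Next the right clip.

```bash
python3 -m inch '[{"x":-3.5,"y":0,"z":0,"yaw":0,"gripper":-1},{"x":-3.5,"y":0,"z":0,"yaw":0,"gripper":-1},{"x":-3.6,"y":0,"z":0,"yaw":0,"gripper":-1},{"x":-3.6,"y":0,"z":0,"yaw":0,"gripper":-1},{"x":0,"y":0,"z":0,"yaw":0,"gripper":-1},{"x":0,"y":0,"z":3.8,"yaw":0,"gripper":-1},{"x":0,"y":0,"z":3.8,"yaw":0,"gripper":-1},{"x":0,"y":0,"z":3.8,"yaw":0,"gripper":-1},{"x":0,"y":0,"z":3.6,"yaw":0,"gripper":-1},{"x":0,"y":0,"z":0,"yaw":0,"gripper":-1},{"x":0,"y":0,"z":0,"yaw":0,"gripper":-1}]' && python3 -m inch '[{"x":0.8,"y":0,"z":0,"yaw":0,"gripper":-1},{"x":0.8,"y":0,"z":0,"yaw":0,"gripper":-1},{"x":0.5,"y":0,"z":-0.2,"yaw":0,"gripper":-1},{"x":0.5,"y":0,"z":-0.2,"yaw":0,"gripper":-1},{"x":0.5,"y":0,"z":-0.2,"yaw":0,"gripper":-1},{"x":0.5,"y":0,"z":-0.2,"yaw":0,"gripper":-1},{"x":0.5,"y":0,"z":-0.2,"yaw":0,"gripper":-1},{"x":0,"y":0,"z":0,"yaw":0,"gripper":-1},{"x":0,"y":0,"z":0,"yaw":0,"gripper":-1}]' && python3 -m inch '[{"x":-1.5,"y":0,"z":0,"yaw":0,"gripper":-1},{"x":-2,"y":0,"z":0,"yaw":0,"gripper":-1},{"x":0,"y":0,"z":0,"yaw":0,"gripper":-1},{"x":0,"y":0,"z":-3.5,"yaw":0,"gripper":-1},{"x":0,"y":0,"z":-3.5,"yaw":0,"gripper":-1},{"x":0,"y":0,"z":-3.5,"yaw":0,"gripper":-1},{"x":0,"y":0,"z":-3.5,"yaw":0,"gripper":-1},{"x":0,"y":0,"z":-3.5,"yaw":0,"gripper":-1},{"x":0,"y":0,"z":-3.5,"yaw":0,"gripper":-1},{"x":0,"y":0,"z":-3,"yaw":0,"gripper":-1},{"x":0,"y":0,"z":0,"yaw":0,"gripper":-1}]'; python3 - <<'E'
from tabs import *
f=grab('wrist'); print(prof(f,-1,90,range(70,125,4)))
print(prof(f,1,90,range(70,125,4)))
go(*c,205,166)
S=grab('scene','scene2.png')
E
```

```text
time_s: 48.73
ee_pos: [453.3, -112.8, 61.9]
ee_rot: [-179.8, -0.0, 76.1]
force: [-0.6, 0.1, -0.3]
gripper_width: 0.5
time_s: 49.48
ee_pos: [464.1, -74.3, 73.0]
ee_rot: [180.0, 0.0, 76.0]
force: [-0.5, -1.5, 1.2]
gripper_width: 0.4
time_s: 50.4
ee_pos: [458.3, -108.2, 319.1]
ee_rot: [179.3, -0.1, 76.0]
force: [-0.2, 0.2, 0.4]
gripper_width: 0.4
[(70, [193, 195, 193]), (74, [224, 224, 226]), (78, [224, 224, 225]), (82, [203, 205, 206]), (86, [137, 154, 151]), (90, [73, 143, 122]), (94, [71, 145, 122]), (98, [73, 146, 123]), (102, [72, 147, 125]), (106, [68, 143, 124]), (110, [64, 142, 120]), (114, [68, 144, 123]), (118, [69, 147, 126]), (122, [69, 145, 123])]
[(70, [213, 214, 213]), (74, [223, 223, 224])]
now [ 457.  -107.9  315.9] [ 1.796e+02 -1.000e-01  7.600e+01] q6 -1.0 | trans-first cm [13.67 -0.22 11.09] | yaw units -18.0 | after-yaw cm [ 0.22 13.67 11.09]
```

Both clips read shut. I'll rotate the wrist to the handle grip direction and look at the hook from above.

```bash
python3 -m inch '[{"x":0,"y":0,"z":-0.2,"yaw":-1,"gripper":1},{"x":0,"y":0,"z":-0.2,"yaw":-1,"gripper":1},{"x":0,"y":0,"z":-0.2,"yaw":-1,"gripper":1},{"x":0,"y":0,"z":-0.2,"yaw":-1,"gripper":1},{"x":0,"y":0,"z":-0.2,"yaw":-1,"gripper":1},{"x":0,"y":0,"z":-0.2,"yaw":-1,"gripper":1},{"x":0,"y":0,"z":0,"yaw":-1,"gripper":1},{"x":0,"y":0,"z":0,"yaw":-1,"gripper":1},{"x":0,"y":0,"z":0,"yaw":-1,"gripper":1}]' && python3 -m inch '[{"x":0,"y":0,"z":0,"yaw":-1,"gripper":1},{"x":0,"y":0,"z":0,"yaw":-1,"gripper":1},{"x":0,"y":0,"z":0,"yaw":-1,"gripper":1},{"x":0,"y":0,"z":0,"yaw":-1,"gripper":1},{"x":0,"y":0,"z":0,"yaw":-1,"gripper":1},{"x":0,"y":0,"z":0,"yaw":-1,"gripper":1},{"x":0,"y":0,"z":0,"yaw":-1,"gripper":1},{"x":0,"y":0,"z":0,"yaw":-1,"gripper":1},{"x":0,"y":0,"z":0,"yaw":-1,"gripper":1},{"x":0,"y":0,"z":0,"yaw":0,"gripper":1}]'; python3 -c "
from h import *
go(630,230,330,166)"
```

```text
time_s: 51.25
ee_pos: [454.6, -107.5, 322.7]
ee_rot: [-179.9, -0.2, 121.3]
force: [-0.2, 0.5, -0.1]
gripper_width: 57.7
time_s: 52.08
ee_pos: [454.6, -107.6, 322.8]
ee_rot: [180.0, -0.2, 166.1]
force: [0.1, -0.4, -0.2]
gripper_width: 91.3
now [ 454.6 -107.6  322.8] [180.   -0.2 166.1] q6 -91.0 | trans-first cm [-8.9  36.99 -0.72] | yaw units 0.02 | after-yaw cm [-8.85 37.   -0.72]
```

```bash
python3 -m inch '[{"x":-0.89,"y":3.7,"z":0,"yaw":0,"gripper":1},{"x":-0.89,"y":3.7,"z":0,"yaw":0,"gripper":1},{"x":-0.89,"y":3.7,"z":0,"yaw":0,"gripper":1},{"x":-0.89,"y":3.7,"z":0,"yaw":0,"gripper":1},{"x":-0.89,"y":3.7,"z":0,"yaw":0,"gripper":1},{"x":-0.89,"y":3.7,"z":0,"yaw":0,"gripper":1},{"x":-0.89,"y":3.7,"z":0,"yaw":0,"gripper":1},{"x":-0.89,"y":3.7,"z":0,"yaw":0,"gripper":1},{"x":-0.89,"y":3.7,"z":0,"yaw":0,"gripper":1},{"x":-0.89,"y":3.7,"z":-0.5,"yaw":0,"gripper":1},{"x":0,"y":0,"z":0,"yaw":0,"gripper":1},{"x":0,"y":0,"z":0,"yaw":0,"gripper":1}]'; python3 - <<'E'
from h import *
f=grab('wrist','hook.png'); S=grab('side')
np.savez('/tmp/hookw.npz',**{k:np.array(f[k]) for k in f})
print(telemetry.state()['ee_pos'])
print('nominal seat/tip/pillar',proj(f,[[643,245,179],[621,244,190],[768,253.6,254],[643,245,12],[647.5,180.5,12]]).round(0).tolist())
T=load('scene')
o=np.zeros((600,800,3),np.uint8); o[:,:500]=cv2.resize(f['pixels'][60:360,200:450],(500,600))
o[:300,500:]=cv2.resize(T['pixels'][160:250,280:370],(300,300),interpolation=cv2.INTER_CUBIC); o[300:,500:]=cv2.resize(load('side')['pixels'][110:230,290:410],(300,300),interpolation=cv2.INTER_CUBIC)
cv2.imwrite('pics/hk.png',o[:,:,::-1])
E
```

```text
time_s: 53.08
ee_pos: [631.2, 231.2, 326.8]
ee_rot: [-179.9, -0.2, 166.0]
force: [0.5, -0.4, 0.7]
gripper_width: 91.4
[630.60545812 228.81561952 328.59132416]
nominal seat/tip/pillar [[341.0, 237.0], [334.0, 217.0], [389.0, 399.0], [335.0, 208.0], [291.0, 222.0]]
```

View pics/hk.png

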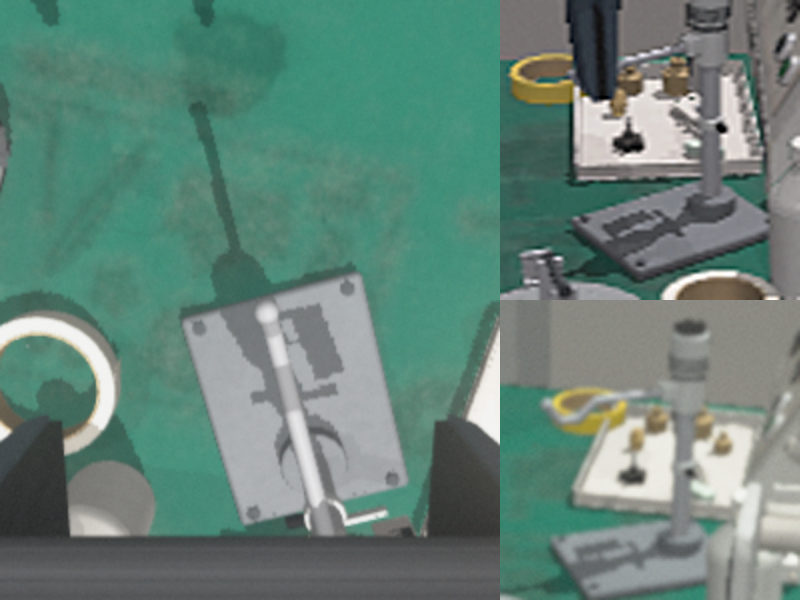

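The view shows the plate corners at (291,219), (379,196), (404,301) and (322,321), and the hook tip at (332,216). I'll fit the stand pose.

```bash
python3 - <<'E'
from h import *
from scipy.optimize import least_squares
f=np.load('/tmp/hookw.npz')
loc=np.array([[0,-65,12],[0,65,12],[168,65,12],[168,-65,12],[-22,0,190]]) 
obs=np.array([[291,219],[379,196],[404,301],[322.5,321.5],[332.5,216]])
# which corner is which: y axis left of stand
def pr(q,L):
    c,s=np.cos(q[2]),np.sin(q[2]); return proj(f,np.c_[q[0]+c*L[:,0]-s*L[:,1],q[1]+s*L[:,0]+c*L[:,1],L[:,2]])
for idx in([0,1,2,3],[0,1,2,3,4]):
    r=least_squares(lambda q:(pr(q,loc[idx])-obs[idx]).ravel(),[643,245,.06],x_scale=[1,1,.01]); print(r.x[:2],np.degrees(r.x[2]),r.fun.round(1))
    q=r.x; print('tip pred',pr(q,loc[4:]),'arm at pillar',pr(q,np.array([[105,0,200]])))
print('tip@190',atz(f,(332.5,216),190))
# compare with robot's base view of lid_bar: camera z bias check
go(488.5,24.8,205,166)
S=load('side'); print('side tip', (290+(545-500)/2.5,110+(405-300)/2.5), proj(S,[[*atz(f,(332.5,216),190)]]), 'scene tip', proj(load('scene'),[atz(f,(332.5,216),190)]),'orig obs scene (302.8,182.8) side (309.2,152)')
E
```

```text
[639.94159261 244.04611935] 1.4366783115756736 [-2.  -0.9  1.3 -2.8  2.   2.  -1.2  2.6]
tip pred [[333.11566769 213.96161774]] arm at pillar [[367.77277736 342.41249996]]
[640.61725048 243.55805655] 1.5950173150838571 [-2.2 -0.2  1.  -2.3  2.   2.3 -1.1  3.1  0.2 -1.2]
tip pred [[332.69656787 214.83354974]] arm at pillar [[367.71714861 343.06412081]]
tip@190 [619.61164428 242.52657388 190.        ]
now [630.6 228.8 328.6] [-1.799e+02 -1.000e-01  1.659e+02] q6 -57.0 | trans-first cm [  8.83 -23.24  12.36] | yaw units -0.01 | after-yaw cm [  8.85 -23.23  12.36]
side tip (308.0, 152.0) [[307.18261267 151.28206293]] scene tip [[301.98630367 181.98427087]] orig obs scene (302.8,182.8) side (309.2,152)
```

```bash
python3 -m inch '[{"x":1.28,"y":-3.32,"z":0,"yaw":0,"gripper":1},{"x":1.28,"y":-3.32,"z":0,"yaw":0,"gripper":1},{"x":1.28,"y":-3.32,"z":0,"yaw":0,"gripper":1},{"x":1.27,"y":-3.32,"z":0,"yaw":0,"gripper":1},{"x":1.27,"y":-3.32,"z":0,"yaw":0,"gripper":1},{"x":1.27,"y":-3.32,"z":0,"yaw":0,"gripper":1},{"x":1.27,"y":-3.32,"z":0,"yaw":0,"gripper":1},{"x":0,"y":0,"z":4,"yaw":0,"gripper":1},{"x":0,"y":0,"z":4,"yaw":0,"gripper":1},{"x":0,"y":0,"z":4,"yaw":0,"gripper":1},{"x":0,"y":0,"z":0,"yaw":0,"gripper":1},{"x":0,"y":0,"z":0,"yaw":0,"gripper":1}]'; python3 - <<'E'
from tabs import *
go(487.5,25,87,166)
f=grab('wrist','lid3.png'); im=f['pixels'].astype(int); rs=[]
for ang in range(0,360,15):
    d=np.array([np.cos(np.radians(ang)),np.sin(np.radians(ang))])
    for rr in np.arange(92,60,-0.5):
        uu,v=proj(f,[*(c+rr*d),76])[0].round().astype(int)
        if 0<=uu<640 and 0<=v<262:
            R,G,B=im[v,uu]
            if G-R<20 and R>100: rs.append((ang,float(rr))); break
print(rs)
for k in(-1,1): print(prof(f,k,90,range(70,120,4)))
E
```

```text
time_s: 54.18
ee_pos: [486.5, 24.5, 209.3]
ee_rot: [-179.9, -0.2, 165.9]
force: [0.7, 0.0, 0.2]
gripper_width: 91.5
now [486.5  24.5 209.3] [-179.9   -0.2  165.9] q6 -74.0 | trans-first cm [-0.09  0.08 12.23] | yaw units -0.02 | after-yaw cm [-0.09  0.08 12.23]
[(60, 78.5), (75, 92.0), (90, 80.0), (105, 79.5), (120, 79.5), (135, 79.0), (150, 79.5), (165, 79.0), (180, 79.0), (195, 78.0), (210, 77.0), (225, 76.5), (240, 76.5), (255, 92.0), (270, 75.5)]
[(70, [193, 196, 195]), (74, [232, 231, 232]), (78, [220, 221, 222]), (82, [131, 134, 134]), (86, [235, 235, 237]), (90, [85, 150, 130]), (94, [73, 153, 129]), (98, [77, 154, 134]), (102, [72, 153, 132]), (106, [74, 156, 133]), (110, [70, 154, 131]), (114, [70, 153, 128]), (118, [72, 156, 131])]
[(70, [212, 214, 212]), (74, [198, 198, 202]), (78, [193, 194, 194]), (82, [108, 111, 110]), (86, [109, 112, 112]), (90, [237, 237, 238]), (94, [81, 143, 123]), (98, [80, 141, 123]), (102, [77, 136, 118]), (106, [71, 127, 112]), (110, [80, 140, 122]), (114, [74, 133, 114]), (118, [80, 137, 118])]
```

```bash
python3 -m inch '[{"x":0,"y":0.2,"z":2,"yaw":0,"gripper":1},{"x":0,"y":0,"z":3.5,"yaw":0,"gripper":1},{"x":0,"y":0,"z":3,"yaw":0,"gripper":1},{"x":0,"y":0,"z":2,"yaw":0,"gripper":1},{"x":0,"y":0,"z":1,"yaw":0,"gripper":1},{"x":0,"y":0,"z":0.5,"yaw":0,"gripper":1},{"x":0,"y":0,"z":0,"yaw":0,"gripper":1},{"x":0,"y":0,"z":0,"yaw":0,"gripper":1}]' && python3 -m inch '[{"x":0,"y":0,"z":0,"yaw":0,"gripper":-1},{"x":0,"y":0,"z":0,"yaw":0,"gripper":-1},{"x":0,"y":0,"z":0,"yaw":0,"gripper":-1},{"x":0,"y":0,"z":0,"yaw":0,"gripper":-1},{"x":0,"y":0,"z":0,"yaw":0,"gripper":-1},{"x":0,"y":0,"z":0,"yaw":0,"gripper":-1},{"x":0,"y":0,"z":0,"yaw":0,"gripper":-1},{"x":0,"y":0,"z":0,"yaw":0,"gripper":-1}]' 45 && python3 -m inch '[{"x":0,"y":0,"z":-0.5,"yaw":0,"gripper":-1},{"x":0,"y":0,"z":-1,"yaw":0,"gripper":-1},{"x":0,"y":0,"z":-1.5,"yaw":0,"gripper":-1},{"x":0,"y":0,"z":-1.5,"yaw":0,"gripper":-1},{"x":0,"y":0,"z":-1.5,"yaw":0,"gripper":-1},{"x":0,"y":0,"z":-1.5,"yaw":0,"gripper":-1},{"x":0,"y":0,"z":-0.5,"yaw":0,"gripper":-1},{"x":0,"y":0,"z":0,"yaw":0,"gripper":-1},{"x":0,"y":0,"z":0,"yaw":0,"gripper":-1},{"x":0,"y":0,"z":0,"yaw":0,"gripper":-1}]'; python3 -c "
from h import *
go(540,244,166,182); S=grab('side'); grab('scene')"
```

```text
time_s: 54.9
ee_pos: [490.8, 27.4, 91.8]
ee_rot: [179.9, 0.2, 166.0]
force: [-0.8, -0.3, 0.0]
gripper_width: 91.1
time_s: 55.57
ee_pos: [488.9, 27.3, 89.9]
ee_rot: [-180.0, 0.0, 166.0]
force: [0.5, -0.6, 1.7]
gripper_width: 51.6
time_s: 56.4
ee_pos: [487.8, 27.3, 168.6]
ee_rot: [-180.0, -0.2, 166.0]
force: [-0.6, -0.5, -8.2]
gripper_width: 51.7
now [487.8  27.3 168.6] [-180.    -0.2  166. ] q6 -74.0 | trans-first cm [ 0.17 22.29  0.26] | yaw units -3.2 | after-yaw cm [-5.97 21.47  0.26]
```

```bash
python3 -m inch '[{"x":0,"y":0.8,"z":0,"yaw":-0.8,"gripper":-1},{"x":-0.3,"y":1.5,"z":0,"yaw":-0.8,"gripper":-1},{"x":-0.5,"y":2,"z":0,"yaw":-0.8,"gripper":-1},{"x":-0.6,"y":2.5,"z":0,"yaw":-0.8,"gripper":-1},{"x":-0.7,"y":2.7,"z":0,"yaw":0,"gripper":-1},{"x":-0.7,"y":2.7,"z":0,"yaw":0,"gripper":-1},{"x":-0.7,"y":2.7,"z":0,"yaw":0,"gripper":-1},{"x":-0.6,"y":2.4,"z":0,"yaw":0,"gripper":-1},{"x":-0.5,"y":2,"z":0,"yaw":0,"gripper":-1},{"x":-0.3,"y":1.2,"z":0,"yaw":0,"gripper":-1},{"x":0,"y":0,"z":0,"yaw":0,"gripper":-1},{"x":0,"y":0,"z":0,"yaw":0,"gripper":-1}]'; python3 -m inch '[{"x":0,"y":0,"z":0,"yaw":0,"gripper":-1},{"x":0,"y":0,"z":0,"yaw":0,"gripper":-1},{"x":0,"y":0,"z":0,"yaw":0,"gripper":-1}]'; python3 -c "
from h import *
go(642.5,244,168.5,182)"
```

```text
time_s: 57.5
ee_pos: [540.1, 231.3, 168.9]
ee_rot: [-179.9, -0.1, -177.9]
force: [-0.2, -0.5, -8.2]
gripper_width: 51.6
time_s: 57.75
ee_pos: [540.4, 230.5, 169.9]
ee_rot: [-180.0, -0.0, -178.1]
force: [-0.1, -0.4, -8.0]
gripper_width: 51.6
now [540.4 230.5 169.9] [-180.    -0.  -178.1] q6 -70.0 | trans-first cm [-10.25   1.01   0.14] | yaw units -0.01 | after-yaw cm [-10.26   1.     0.14]
```

```bash
python3 -m inch '[{"x":0,"y":0.5,"z":0,"yaw":0,"gripper":-1},{"x":-0.5,"y":0.5,"z":0,"yaw":0,"gripper":-1},{"x":-1,"y":0,"z":0,"yaw":0,"gripper":-1},{"x":-1.3,"y":0,"z":0,"yaw":0,"gripper":-1},{"x":-1.3,"y":0,"z":0,"yaw":0,"gripper":-1},{"x":-1.3,"y":0,"z":0,"yaw":0,"gripper":-1},{"x":-1.2,"y":0,"z":0,"yaw":0,"gripper":-1},{"x":-0.7,"y":0,"z":0,"yaw":0,"gripper":-1},{"x":0,"y":0,"z":0,"yaw":0,"gripper":-1},{"x":0,"y":0,"z":0,"yaw":0,"gripper":-1}]'; python3 -m inch '[{"x":-0.7,"y":0,"z":0,"yaw":0,"gripper":-1},{"x":-1,"y":0,"z":0,"yaw":0,"gripper":-1},{"x":-0.8,"y":0,"z":0,"yaw":0,"gripper":-1},{"x":-0.4,"y":0,"z":0,"yaw":0,"gripper":-1},{"x":0,"y":0,"z":0,"yaw":0,"gripper":-1},{"x":0,"y":0,"z":0,"yaw":0,"gripper":-1},{"x":0,"y":0,"z":0,"yaw":0,"gripper":-1},{"x":0,"y":0,"z":0,"yaw":0,"gripper":-1}]'; python3 - <<'E'
from h import *
go(642.5,244,168.5,182)
A=grab('scene');B=grab('side')
o=np.zeros((600,800,3),np.uint8)
o[:,:400]=cv2.resize(A['pixels'][140:260,290:370],(400,600),interpolation=cv2.INTER_CUBIC)
o[:,400:]=cv2.resize(B['pixels'][100:220,300:380],(400,600),interpolation=cv2.INTER_CUBIC)
cv2.imwrite('pics/hang1.png',o[:,:,::-1])
p=telemetry.state()['ee_pos']+[-1.5,0,38]
print('bar',((proj(A,[p])-[290,140])*5).round(),((proj(B,[p])-[300,100])*5).round(),'seat',((proj(A,[[641,244,179]])-[290,140])*5).round(),((proj(B,[[641,244,179]])-[300,100])*5).round())
E
```

```text
time_s: 58.58
ee_pos: [613.1, 244.1, 169.3]
ee_rot: [-180.0, -0.1, -178.0]
force: [-1.9, -0.0, -7.3]
gripper_width: 51.8
time_s: 59.25
ee_pos: [641.7, 245.2, 169.9]
ee_rot: [180.0, -0.0, -178.0]
force: [-0.5, -0.8, -7.5]
gripper_width: 51.7
now [641.7 245.2 169.9] [ 180.   -0. -178.] q6 -72.0 | trans-first cm [-0.08 -0.12  0.14] | yaw units 0.0 | after-yaw cm [-0.08 -0.12  0.14]
bar [[ 87. 173.]] [[ 76. 214.]] seat [[ 91. 219.]] [[ 78. 272.]]
```

The picture limit is reached, so I'll finish on forces: the hook spring gives 1 N/mm, which shows when the bar sits and how far the balance is down.

```bash
python3 -m inch '[{"x":0,"y":-0.1,"z":0.5,"yaw":0,"gripper":-1},{"x":0,"y":0,"z":0.7,"yaw":0,"gripper":-1},{"x":0,"y":0,"z":0.6,"yaw":0,"gripper":-1},{"x":0,"y":0,"z":0.4,"yaw":0,"gripper":-1},{"x":0,"y":0,"z":0,"yaw":0,"gripper":-1},{"x":0,"y":0,"z":0,"yaw":0,"gripper":-1},{"x":0,"y":0,"z":0,"yaw":0,"gripper":-1}]';python3 -m inch '[{"x":0,"y":0,"z":0.2,"yaw":0,"gripper":-1},{"x":0,"y":0,"z":0.2,"yaw":0,"gripper":-1},{"x":0,"y":0,"z":0,"yaw":0,"gripper":-1},{"x":0,"y":0,"z":0,"yaw":0,"gripper":-1}]';python3 -m inch '[{"x":0,"y":0,"z":0.2,"yaw":0,"gripper":-1},{"x":0,"y":0,"z":0.2,"yaw":0,"gripper":-1},{"x":0,"y":0,"z":0,"yaw":0,"gripper":-1},{"x":0,"y":0,"z":0,"yaw":0,"gripper":-1}]'
```

```text
time_s: 59.93
ee_pos: [642.5, 244.3, 148.0]
ee_rot: [180.0, 0.0, -178.0]
force: [0.2, -0.5, -6.1]
gripper_width: 51.6
time_s: 60.27
ee_pos: [642.0, 244.2, 143.7]
ee_rot: [-180.0, -0.0, -178.0]
force: [-0.3, -0.6, -7.8]
gripper_width: 52.0
time_s: 60.6
ee_pos: [642.3, 244.2, 139.9]
ee_rot: [180.0, 0.0, -178.0]
force: [0.3, -0.2, -6.4]
gripper_width: 51.5
```

```bash
python3 -m inch '[{"x":0,"y":0,"z":0.2,"yaw":0,"gripper":-1},{"x":0,"y":0,"z":0.2,"yaw":0,"gripper":-1},{"x":0,"y":0,"z":0,"yaw":0,"gripper":-1},{"x":0,"y":0,"z":0,"yaw":0,"gripper":-1},{"x":0,"y":0,"z":0,"yaw":0,"gripper":-1}]';python3 -m inch '[{"x":0,"y":0,"z":0.2,"yaw":0,"gripper":-1},{"x":0,"y":0,"z":0.1,"yaw":0,"gripper":-1},{"x":0,"y":0,"z":0,"yaw":0,"gripper":-1},{"x":0,"y":0,"z":0,"yaw":0,"gripper":-1},{"x":0,"y":0,"z":0,"yaw":0,"gripper":-1}]'; python3 -m inch '[{"x":0,"y":0,"z":0,"yaw":0,"gripper":-1}]'; python3 -m inch '[{"x":0,"y":0,"z":0,"yaw":0,"gripper":-1}]'
```

```text
time_s: 61.02
ee_pos: [642.4, 244.3, 136.4]
ee_rot: [180.0, 0.1, -178.0]
force: [-1.6, -0.6, -3.4]
gripper_width: 52.1
time_s: 61.43
ee_pos: [642.4, 244.3, 133.3]
ee_rot: [180.0, 0.0, -178.0]
force: [-1.0, -1.2, -0.8]
gripper_width: 51.7
time_s: 61.52
ee_pos: [642.4, 244.3, 133.2]
ee_rot: [180.0, 0.0, -178.0]
force: [-1.1, -0.8, -0.5]
gripper_width: 51.9
time_s: 61.6
ee_pos: [642.3, 244.3, 133.1]
ee_rot: [180.0, 0.0, -178.0]
force: [-0.6, 0.3, -0.6]
gripper_width: 51.9
```

It follows the balance's 1 N/mm from TCP z about 141, so the bar is seated and the hook carries about 7.5 N. Now the tug, to about 13 mm.

```bash
python3 -m inch '[{"x":0,"y":0,"z":0.15,"yaw":0,"gripper":-1},{"x":0,"y":0,"z":0.15,"yaw":0,"gripper":-1},{"x":0,"y":0,"z":0.1,"yaw":0,"gripper":-1},{"x":0,"y":0,"z":0,"yaw":0,"gripper":-1},{"x":0,"y":0,"z":0,"yaw":0,"gripper":-1},{"x":0,"y":0,"z":0,"yaw":0,"gripper":-1}]';python3 -m inch '[{"x":0,"y":0,"z":0.1,"yaw":0,"gripper":-1},{"x":0,"y":0,"z":0,"yaw":0,"gripper":-1},{"x":0,"y":0,"z":0,"yaw":0,"gripper":-1},{"x":0,"y":0,"z":0,"yaw":0,"gripper":-1}]';python3 -m inch '[{"x":0,"y":0,"z":0.1,"yaw":0,"gripper":-1},{"x":0,"y":0,"z":0,"yaw":0,"gripper":-1},{"x":0,"y":0,"z":0,"yaw":0,"gripper":-1},{"x":0,"y":0,"z":0,"yaw":0,"gripper":-1},{"x":0,"y":0,"z":0,"yaw":0,"gripper":-1},{"x":0,"y":0,"z":0,"yaw":0,"gripper":-1}]'
```

```text
time_s: 62.1
ee_pos: [642.4, 244.3, 129.3]
ee_rot: [180.0, 0.1, -178.0]
force: [-0.0, -0.5, 3.1]
gripper_width: 51.5
time_s: 62.43
ee_pos: [642.4, 244.3, 128.1]
ee_rot: [180.0, 0.0, -178.0]
force: [0.0, -0.3, 4.3]
gripper_width: 51.7
time_s: 62.93
ee_pos: [642.4, 244.3, 127.2]
ee_rot: [180.0, 0.0, -178.0]
force: [-1.3, -1.0, 5.9]
gripper_width: 51.9
```

```bash
python3 -m inch '[{"x":0,"y":0,"z":-0.15,"yaw":0,"gripper":-1},{"x":0,"y":0,"z":-0.15,"yaw":0,"gripper":-1},{"x":0,"y":0,"z":-0.15,"yaw":0,"gripper":-1},{"x":0,"y":0,"z":-0.05,"yaw":0,"gripper":-1},{"x":0,"y":0,"z":0,"yaw":0,"gripper":-1},{"x":0,"y":0,"z":0,"yaw":0,"gripper":-1},{"x":0,"y":0,"z":0,"yaw":0,"gripper":-1},{"x":0,"y":0,"z":0,"yaw":0,"gripper":-1}]' 5; python3 -m inch '[{"x":0,"y":0,"z":0,"yaw":0,"gripper":0.3},{"x":0,"y":0,"z":0,"yaw":0,"gripper":0.5},{"x":0,"y":0,"z":0,"yaw":0,"gripper":1},{"x":0,"y":0,"z":0,"yaw":0,"gripper":1},{"x":0,"y":0,"z":0,"yaw":0,"gripper":1},{"x":0,"y":0,"z":0,"yaw":0,"gripper":1},{"x":0,"y":0,"z":0,"yaw":0,"gripper":1},{"x":0,"y":0,"z":0,"yaw":0,"gripper":1},{"x":0,"y":0,"z":0,"yaw":0,"gripper":1},{"x":0,"y":0,"z":0,"yaw":0,"gripper":1}]'
python3 -m inch '[{"x":0,"y":0,"z":-0.6,"yaw":0,"gripper":1},{"x":0,"y":0,"z":-1.2,"yaw":0,"gripper":1},{"x":0,"y":0,"z":-1.5,"yaw":0,"gripper":1},{"x":0,"y":0,"z":-2,"yaw":0,"gripper":1},{"x":0,"y":0,"z":-2.5,"yaw":0,"gripper":1},{"x":0,"y":0,"z":-3,"yaw":0,"gripper":1},{"x":0,"y":0,"z":-3,"yaw":0,"gripper":1},{"x":0,"y":0,"z":-3,"yaw":0,"gripper":1},{"x":0,"y":0,"z":-2,"yaw":0,"gripper":1},{"x":0,"y":0,"z":0,"yaw":0,"gripper":1},{"x":0,"y":0,"z":0,"yaw":0,"gripper":1},{"x":0,"y":0,"z":0,"yaw":0,"gripper":1}]'
python3 - <<'E'
from h import *
a=grab('wrist','fin.png')['pixels'].astype(int); telemetry.state()
f=load('wrist'); c0=np.array([641,244])
def rim(z):
    rs=[]
    for ang in range(0,360,20):
        d=np.array([np.cos(np.radians(ang)),np.sin(np.radians(ang))])
        for rr in np.arange(100,50,-0.5):
            u,v=proj(f,[*(c0+rr*d),z])[0].round().astype(int)
            if 0<=u<640 and 0<=v<265:
                R,G,B=a[v,u]
                if R>185 and abs(G-R)<12: rs.append((ang,float(rr))); break
    return rs
print(rim(119))
b=[grab('side')['pixels'].astype(int) for _ in range(2)]; print('side motion',np.abs(b[0]-b[1])[100:260,280:400].max(), np.abs(b[0]-b[1])[300:400,100:200].max())
E
```

```text
time_s: 63.6
ee_pos: [642.3, 244.2, 131.6]
ee_rot: [180.0, 0.0, -178.0]
force: [0.8, -0.6, 0.5]
gripper_width: 52.1
time_s: 64.43
ee_pos: [642.2, 244.2, 131.9]
ee_rot: [180.0, 0.0, -178.0]
force: [0.0, 0.6, 0.6]
gripper_width: 91.2
time_s: 65.43
ee_pos: [641.7, 244.0, 318.6]
ee_rot: [-180.0, -0.1, -178.0]
force: [0.7, -1.3, -0.8]
gripper_width: 91.4
[(0, 53.5), (20, 56.0), (40, 68.0), (60, 76.5), (80, 95.5), (100, 76.5), (120, 77.0), (140, 77.0), (160, 77.0), (180, 77.0), (200, 77.0), (220, 78.0), (240, 77.5), (260, 78.0), (280, 100.0), (300, 77.5), (320, 72.0)]
side motion 13 13
```

```bash
python3 -m inch '[{"x":0,"y":0,"z":0,"yaw":0,"gripper":1},{"x":0,"y":0,"z":0,"yaw":0,"gripper":1},{"x":0,"y":0,"z":0,"yaw":0,"gripper":1},{"x":0,"y":0,"z":0,"yaw":0,"gripper":1},{"x":0,"y":0,"z":0,"yaw":0,"gripper":1},{"x":0,"y":0,"z":0,"yaw":0,"gripper":1},{"x":0,"y":0,"z":0,"yaw":0,"gripper":1},{"x":0,"y":0,"z":0,"yaw":0,"gripper":1},{"x":0,"y":0,"z":0,"yaw":0,"gripper":1},{"x":0,"y":0,"z":0,"yaw":0,"gripper":1}]'; python3 - <<'E'
import tabs; from tabs import *
tabs.c=np.array([641,244]); f=grab('wrist','fin2.png')
for a in(88,91.5,95):
    tabs.u=np.array([np.cos(np.radians(a)),np.sin(np.radians(a))])
    for k in(-1,1): print(a,k,[(r,sum(v)//3,v[1]-v[0]) for r,v in prof(f,k,133,range(66,122,4))])
E
```

```text
time_s: 66.42
ee_pos: [642.2, 244.2, 319.8]
ee_rot: [180.0, 0.0, -178.0]
force: [-0.0, 0.4, 0.9]
gripper_width: 91.1
88 -1 [(66, 200, 2), (70, 196, 1), (74, 157, 4), (78, 225, 0), (82, 126, 1), (86, 126, 2), (90, 221, 1), (94, 232, 0), (98, 241, 0), (102, 199, -17), (106, 112, 54), (110, 116, 51), (114, 119, 55), (118, 118, 57)]
88 1 [(66, 211, 3), (70, 208, 2), (74, 214, 0), (78, 236, -1), (82, 109, 2), (86, 107, 1), (90, 227, -1), (94, 113, 62), (98, 115, 64), (102, 113, 63), (106, 113, 63), (110, 107, 61), (114, 113, 61), (118, 111, 60)]
91.5 -1 [(66, 198, 1), (70, 198, 2), (74, 157, 0), (78, 225, -1), (82, 127, 2), (86, 125, 1), (90, 225, 1), (94, 242, 0), (98, 242, 1), (102, 122, 12), (106, 119, 56), (110, 122, 53), (114, 119, 49), (118, 104, 37)]
91.5 1 [(66, 211, 2), (70, 208, 2), (74, 197, 0), (78, 235, -1), (82, 107, 2), (86, 146, 0), (90, 221, 0), (94, 114, 64), (98, 110, 64), (102, 110, 64), (106, 109, 65), (110, 113, 60), (114, 110, 63), (118, 112, 62)]
95 -1 [(66, 196, 0), (70, 199, 2), (74, 188, 1), (78, 225, -1), (82, 179, -1), (86, 127, 2), (90, 227, -1), (94, 242, 0), (98, 242, 1), (102, 199, -16), (106, 87, 31), (110, 107, 43), (114, 93, 33), (118, 92, 33)]
95 1 [(66, 208, 3), (70, 210, 1), (74, 172, 1), (78, 235, 0), (82, 110, 4), (86, 115, 2), (90, 228, 0), (94, 110, 66), (98, 112, 65), (102, 113, 62), (106, 111, 64), (110, 109, 62), (114, 110, 62), (118, 112, 60)]
```

Both tabs read alike, with the top edge at r≈90, so both are shut. The bright patch beyond the right one is the tape roll. Handing in.

```bash
python3 -c "
from workcell import env
print(env.job_done())"
```

```text
the job is handed in; nothing more can be done
None
```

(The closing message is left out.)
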